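# Stack and pin a link pack on a sloping stand

### The arm

A 6-joint arm with a two-finger parallel gripper is mounted at the origin on a cart in front of the work surface, level with it; the furniture and walls round the work are solid. World frame = base frame: x ahead of the robot, y to its left, z up, the work surface at z = 0. Lengths are in mm, angles in rad, forces in N, time in s.
With the tool pointing down it reaches from about 275 to 1000 mm from the base axis. Payload 8.4 kg.
Tool frame: the origin (TCP) lies on the centre line of the jaws, within the pads' length; the fingertips stand r.tip_reach ahead of it and the grasp point (between the pads) lies 3 mm ahead of it (r.tip_reach is the distance from the TCP to the fingertips, in mm); z points along the fingers, y is the direction in which the jaws open and shut (so a half turn about z gives the same grasp; the last joint's range is limited). The gripper opens to 85 mm and grips with 20 to 120 N. Pads are 22 mm wide; open, the fingers measure 114 mm over their backs; the gripper's body (76 mm by 85 mm) begins 54 mm behind the grasp point. The pads swing forward as they close: fully open they stand 13 mm farther back than shut.
Start: joints at [-1.152, 0.353, 1.633, -0, 1.155, -0.002], TCP at [255.306, -570.48, 225.081] pointing down, gripper open.
Joint ranges: [-2.63, 2.63], [-0.92, 2.1], [0.06, 2.66], [-1.3, 4.44], [0, 2.69], [-3.02, 3.02]. Speed limits (rad/s): [2.22, 2.22, 2.79, 3.14, 3.14, 3.14].

### API

Orientations are given as [roll, pitch, yaw] about the fixed x, y, z axes, in that order (R = Rz(yaw) Ry(pitch) Rx(roll)).
In Python, from rig import sense, optics, r, nets gives the robot as it stands. The module is installed in compiled form; this text tells all that it offers.
- The arm moves only by the tool carry_out, never from a script. Its argument "increments" is a list that holds one entry, the list of rows, each a list of 6 numbers: the shift along the tool's x, y, z normalised to -1 to 1, where 1 is 40 cm, then the turn, a rotation vector about the tool's x, y, z normalised to -1 to 1, where 1 is 60 degrees. A call has 1 to 5 rows; each row is the pose to reach, as a shift and turn from the pose commanded when the call began, along the tool's axes at that moment; what a row does not reach only later rows make up. A row lasts 1/12 s, in which the tool goes at most 41.7 mm and 7.16 degrees, less where a joint would pass 70% of its speed; a pose out of reach is approached as far as the arm can. A call with a number of a shift or a turn outside -1 to 1 is refused whole. A call with a gripper value outside its range is refused whole. "hand" is the closure, from 0 (fully open) to 1 (shut), set as the call begins (left out, the last holds). The fingers move at their own pace and stop on an object; "squeeze" is the grip in N (left out, the last holds). Time passes only in rows, so rows that repeat a pose let the fingers close. It gives the time, the measured TCP pose, the force and the opening at its end, in the units of the state.
- sense(): the state, without advancing time (a new reading comes with each control period).
- optics.grab_frame(name): name is "scene" or "top" or "wrist"; returns a dict with "img" (420x560x3 uint8, red, green, blue), "range_z" (420x560 float32, mm along the optical axis (not along the pixel's ray), 0 where there is no reading), "fov_y" (degrees; the focal length in pixels is half the picture's height over the tangent of half this angle, whatever the lens; pixels are square), "cx", "cy" (the principal point, pixels), "k1" (the pictures are not rectified: a ray, as slopes to the right and down, at radius r is drawn at 1 + k1 r^2 times it, then the intrinsics apply), "R" (3x3) and "t" (3): a world point X has camera coordinates R X + t. Camera axes: x right, y down, z forward; pixel columns grow to the right and rows downward; lengths in mm; the calibration is good to about 2 mm. A picture is of the moment at which its call begins.
- r.sign_off(): hands the job in, once; it reports no verdict.
Trained networks look in the newest picture that a camera, given by its name, has taken for a name from the list of things; names that differ only in an ending like _2 or _b are one class to them, and where a whole thing is asked for, a point or a joint stands for the part that bears it (a point fixed in the world has none). Each returns a list of dicts, best first, with "confidence" (0 to 1); they miss things now and then, are a little off and sometimes report something else, mostly with a low value. They report only what shows in the picture. A call takes as long as a camera call. They do not tell look-alikes from the thing itself.
- nets.trace(target, camera): "mask" (420x560 bool, what is visible of it).
- nets.tip_of(target, camera): "point" ([x, y, z] in mm, in world coordinates, good to about 4 mm: a listed point, or the origin of a listed thing).
The state is a dict: "clock": time; "qpos": joint angles; "qvel": joint speeds; "joint_efforts": joint torques, N m; "eef_pos": TCP position; "tcp_rot": TCP orientation; "contact_force": force on the tool from outside, world axes, zero at the start; "wrist_torque": the same for the moment, N m; "opening": opening from 0.0 (shut) to 1.0 (fully open).
Only numpy, scipy, OpenCV 4.12 (cv2) and the standard library are available. Lean on these libraries where they do the work, as an engineer would, in place of code of your own. Each camera call takes 0.05 s, during which the arm holds its last target.

### The job

Assemble the link pack on the sloping stand: first shift the link plate that already lies there sideways until its hole is over the bore, then lay the thick spacer flat on it, then the cover strap flat on top, all square with their lower ends at the stop bar and their holes in line. Then take the pin from its holder and pass it through all three parts into the stand's bore until its collar sits on the strap, and let go. Leave the other things on the bench where they are.

Things in the scene. Friction and masses are not known exactly. Their poses are not given: they have to be found in the camera images.
- deck: Sloping top plate, 130 x 130 x 25 mm, of the fixed assembly stand (foot 170 x 130 mm). Origin: centre of the mouth of the 15 mm bore in its upper face, 70 mm above the bench; the bore goes right through. x points up the slope (away from the robot), y across it, z square out of the face. The face slopes 25 degrees towards the robot: z leans 25 degrees from vertical, to the robot's side.
- stop (a point): Middle of the upper edge of the steel stop bar along the sloping plate's lower edge, on the face that the parts rest against. That face is square to the slope, 50 mm down the slope from the bore; the bar is 130 mm long, 12 mm thick and 44 mm high above the sloping face. Nothing else on the stand rises from the slope.
- link_center (a point): Centre of the link: loose plain steel plate 100 mm long along its x, 56 mm wide along y, 12 mm thick along z, 15 mm hole through its centre along z, about 0.25 kg. It starts flat on the slope, long way up it, lower end at the stop bar, shifted 17 to 33 mm to the +y side (robot's left) of the bore. In place its centre is 6 mm above the sloping face.
- spacer_center (a point): Centre (half-way up) of the spacer: the thickest and narrowest of the three flat parts, aluminium block 100 mm long along its x, 40 mm wide along y, 22 mm thick along z, 15 mm hole through its centre along z, about 0.22 kg. Starts flat on the bench. In place on the link its centre is 23 mm above the sloping face.
- strap_center (a point): Centre (half-way up) of the cover strap: dark steel plate 100 mm long along its x, 48 mm wide along y, 12 mm thick along z, 15 mm hole through its centre along z, about 0.2 kg. Starts flat on the bench. In place on the spacer its centre is 40 mm above the sloping face.
- pin_grip (a point): Centre of the square grip (18 x 18 mm, 34 mm high) of the steel pin, about 0.14 kg, 104 mm long. Under the grip: a 23 mm round collar 4 mm thick, then a 12 mm shank 66 mm long, its last 14 mm tapering to a 5 mm nose. Starts upright, loose in the holder, collar on its top, grip centre 91 mm above the bench. z runs along the pin from nose to grip, x and y square to the grip's faces.
- pin_collar (a point): Underside of the pin's collar, on the pin's axis, 21 mm below the grip's centre along the pin.
- pin_tip (a point): Nose end of the pin, on its axis, 87 mm below the grip's centre along the pin.
- holder: Fixed wooden block 70 x 70 mm, 70 mm high, in which the pin stands, in a 14.5 mm hole at its middle. Origin: centre of its underside, z up.
- tape_measure: Bystander, loose: pocket tape measure, 73 x 88 x 41 mm. Origin: centre of its underside.
- stamp: Bystander, stuck to the bench: self-inking hand stamp standing upright, 34 x 62 x 84 mm. Origin: centre of its underside.
- screwdriver: Bystander, stuck to the bench: screwdriver lying flat, 213 mm long, 29 mm thick. Origin: centre of its underside.
- bulldog_clip: Bystander, loose: black bulldog clip, 30 x 51 x 22 mm. Origin: centre of its underside.
- tape_roll: Bystander, stuck to the bench: roll of tape lying flat, 96 mm across, 48 mm high. Origin: centre of its underside.
- glue_stick: Bystander, loose: glue stick standing upright, 26 mm across, 96 mm high. Origin: centre of its underside.
Not all that is in view belongs to the job. What is shaped like the part that bears link_center but blue or brown is not meant.

How it is judged:
By the outcome, as a careful person would: the job done as asked, in the order asked, and still so for the second after the job is handed in, with the robot touching nothing.
It also fails if it takes over 69 s, if anything falls off the work surface, if the arm or the gripper's body presses on something with over 40 N, if the wrist force passes 120 N, or if a joint passes its speed limit or range.

## Working session

There is one attempt and no reset: what is moved stays moved. The work goes in short steps, Python scripts to look and compute and a tool call to move; the robot and the scene stay as the last step left them, time stands still between calls to the robot, and variables do not carry over. Pictures are saved under pics/ and viewed, and the job is handed in when it is done.

Besides the shell and the picture viewer there is one more tool, called after "Request:" in YAML: its name, and indented under it one key for each argument. carry_out: Moves the arm, as the interface text tells. Its arguments: {"type":"object","properties":{"increments":{"type":"array","items":{"type":"array","items":{"type":"array","items":{"type":"number","minimum":-1,"maximum":1}}}},"hand":{"type":"number"},"squeeze":{"type":"number"}},"required":["increments"]}

```bash
mkdir -p pics
cat > h.py <<'E'
import numpy as np, cv2
from rig import sense, optics, r, nets
from scipy.spatial.transform import Rotation as Ro
def save(f,n,crop=None,s=1):
    im=f["img"][:,:,::-1]
    if crop: a,b,c,d=crop; im=im[b:d,a:c]
    if s!=1: im=cv2.resize(im,None,fx=s,fy=s,interpolation=cv2.INTER_CUBIC)
    cv2.imwrite(f"pics/{n}.png",im)
def K(f):
    h=f["img"].shape[0]; return h/2/np.tan(np.radians(f["fov_y"])/2)
def world(f,uv,z=None):
    uv=np.atleast_2d(np.array(uv,float)); F=K(f)
    d=(uv-[f["cx"],f["cy"]])/F; k=f["k1"]
    rd=np.linalg.norm(d,axis=1); rr=rd.copy()
    for _ in range(20): rr=rd/(1+k*rr**2)
    s=d*(rr/np.maximum(rd,1e-9))[:,None]
    s[rd<1e-9]=0
    R=np.array(f["R"]);t=np.array(f["t"])
    ray=np.c_[s,np.ones(len(s))]
    if z is None:
        zz=f["range_z"][np.round(uv[:,1]).astype(int),np.round(uv[:,0]).astype(int)]
        return (ray*zz[:,None]-t)@R
    D=ray@R; C=-R.T@t
    return C+D*((z-C[2])/D[:,2])[:,None]
def proj(f,X):
    X=np.atleast_2d(X); c=X@np.array(f["R"]).T+np.array(f["t"]); s=c[:,:2]/c[:,2:]
    s=s*(1+f["k1"]*(s**2).sum(1))[:,None]
    return s*K(f)+[f["cx"],f["cy"]]
def cloud(f):
    h,w=f["range_z"].shape; v,u=np.mgrid[0:h,0:w]
    P=world(f,np.c_[u.ravel(),v.ravel()]).reshape(h,w,3)
    P[f["range_z"]<=0]=np.nan
    return P
def rot(rpy): return Ro.from_euler('xyz',rpy)
E
python3 - <<'E'
from h import *
s=sense(); print(s); print(r.tip_reach)
for c in ("scene","top","wrist"):
    f=optics.grab_frame(c); save(f,c+"0"); print(c,f["fov_y"],f["cx"],f["cy"],f["k1"],-np.array(f["R"]).T@f["t"],np.array(f["R"]).round(3).tolist())
    if c!="wrist":
      for n in ["deck","stop","link_center","spacer_center","strap_center","pin_grip","holder","pin_tip","tape_measure","stamp","screwdriver","bulldog_clip","tape_roll","glue_stick"]:
        print(n,[(np.round(q["point"]).tolist(),round(q["confidence"],2)) for q in nets.tip_of(n,c)][:3])
E
```

```text
{'clock': 0.0, 'qpos': array([-1.15239027e+00,  3.53650104e-01,  1.63414957e+00,  7.70984492e-06,
        1.15517631e+00, -2.40923178e-03]), 'qvel': array([-0.00177078, -0.00029558,  0.00064651,  0.00121249, -0.00049069,
       -0.0020611 ]), 'joint_efforts': array([ 9.14832508e-04, -6.05247331e+01, -3.42060828e+01,  2.28018948e-06,
        9.48176341e-03, -2.86255329e-05]), 'eef_pos': array([ 255.11499551, -570.0299236 ,  224.3538529 ]), 'tcp_rot': array([-3.14020935e+00, -1.03818978e-05,  4.20812161e-01]), 'contact_force': array([-0.58908015, -0.45297583,  0.13341759]), 'wrist_torque': array([-0.02170633,  0.00425243,  0.00301257]), 'opening': 1.0007998889464111}
22.0
scene 53.56356756373679 284.75042165464 204.24579099097832 -0.08605753817529392 [-411.64074331 -676.31291395  696.93325408] [[0.601, -0.799, 0.023], [-0.355, -0.292, -0.888], [0.716, 0.526, -0.459]]
deck [([525.0, 40.0, 68.0], 0.6)]
stop [([467.0, 46.0, 91.0], 0.95)]
link_center [([509.0, -112.0, 5.0], 0.89), ([531.0, 62.0, 77.0], 0.86), ([678.0, -130.0, -1.0], 0.31)]
spacer_center [([430.0, -277.0, 10.0], 0.96)]
stra
[... 1011 characters left out ...]
0.88)]
pin_grip [([566.0, -271.0, 92.0], 0.67)]
holder [([564.0, -268.0, -1.0], 0.81)]
pin_tip []
tape_measure [([392.0, 110.0, 3.0], 0.68)]
stamp [([673.0, 213.0, -2.0], 0.68), ([682.0, -131.0, 3.0], 0.58), ([511.0, 255.0, 2.0], 0.16)]
screwdriver [([380.0, -401.0, -1.0], 0.61)]
bulldog_clip [([384.0, -104.0, -1.0], 0.43)]
tape_roll [([617.0, 361.0, -1.0], 0.87), ([565.0, -268.0, -0.0], 0.7)]
glue_stick [([380.0, -400.0, -1.0], 0.6), ([562.0, -270.0, 71.0], 0.5), ([683.0, -133.0, 1.0], 0.36)]
wrist 63.59110710661413 278.97586501266727 210.3103313600694 -0.08058932983931191 [ 318.2192019  -541.78806252  374.19257791] [[0.409, -0.913, 0.001], [-0.879, -0.393, 0.269], [-0.246, -0.111, -0.963]]
```

View pics/scene0.png

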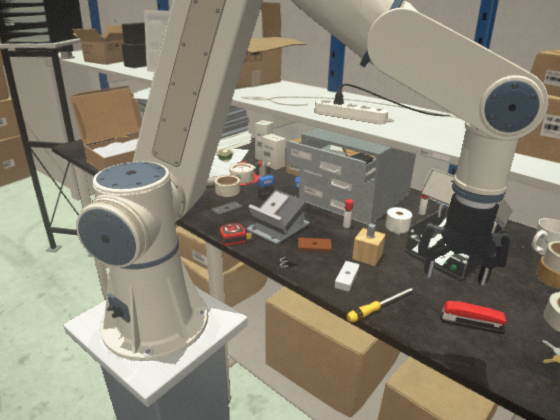

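View pics/top0.png

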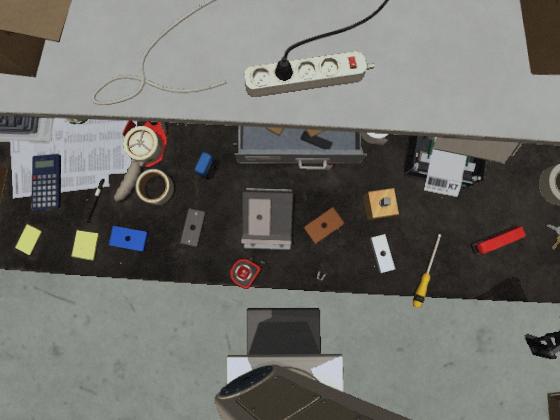

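View pics/wrist0.png

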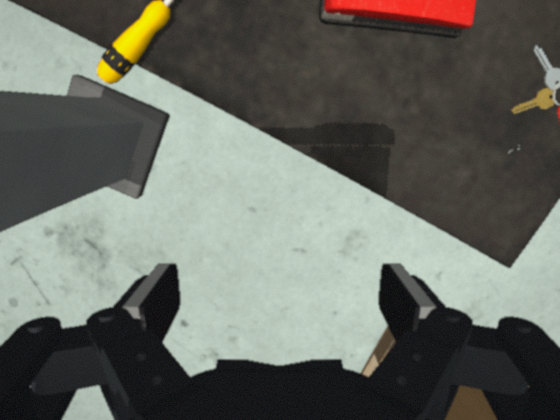

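Run:
```python
from h import *
f=optics.grab_frame("top"); save(f,"topz",(170,170,300,290),5)
g=optics.grab_frame("scene"); save(g,"scz",(200,160,400,310),4)
import pickle; pickle.dump((f,g),open("f0.pkl","wb"))
for nm,ff,c in (("t",f,"top"),("s",g,"scene")):
  P=cloud(ff)
  for n in ["link_center","spacer_center","strap_center","pin_grip","holder"]:
    for q in nets.trace(n,c)[:3]:
        m=q["mask"]; p=P[m]; p=p[~np.isnan(p[:,0])]
        vs=np.argwhere(m)
        if len(p)<10: print(n,"few");continue
        med=np.median(p,0)
        (cx,cy),(w,h),a=cv2.minAreaRect(p[np.abs(p[:,2]-med[2])<8][:,:2].astype(np.float32))
        print(c,n,round(q["confidence"],2),m.sum(),vs.mean(0).round()[::-1],"med",med.round(1),"rect",np.round([cx,cy,w,h,a],1))
```

```text
top link_center 0.72 804 [259. 216.] med [528.1  61.3  81.9] rect [525.6  61.4  55.6  46.1  89.3]
top link_center 0.7 723 [128. 238.] med [477.  437.1  12.7] rect [477.1 439.7 105.   56.7  80. ]
top link_center 0.6 689 [323. 225.] med [ 510.2 -112.1   12.5] rect [ 509.4 -113.1   55.7  100.1   33.5]
top strap_center 0.72 678 [192. 227.] med [506.4 254.3  12.6] rect [507.7 255.5  54.6 100.2  76.5]
top strap_center 0.34 557 [382. 254.] med [ 425.5 -272.6   22.1] rect [ 427.4 -273.9   97.    41.8   14.3]
top pin_grip 0.45 89 [385. 201.] med [ 560.4 -264.9  106.2] rect [ 562.4 -267.7   18.2   18.7   84.5]
top holder 0.82 888 [380. 203.] med [ 559.8 -258.1   69.8] rect [ 562.2 -267.7   70.7   72.2    8. ]
top holder 0.66 121 [323. 268.] med [ 389.3 -110.1   13.2] rect [ 390.5 -110.    30.1   29.3   67.4]
scene link_center 0.88 425 [314. 245.] med [ 503.6 -120.2   11.6] rect [ 508.  -116.2   63.1   99.    33.9]
scene link_center 0.56 326 [275. 203.] med [532.5  57.3  82.9] rect [533.4  60.6  51.4  59.5   1.2]
scene spacer_center 0.97 471 [347. 276.] med [ 416.4 -280.7   22.6] rect [ 428.4 -275.4  104.4   41.1   14. ]
scene strap_center 0.68 260 [225. 209.] med [497.2 246.8  11.8] rect [504.9 252.4  55.  101.9  80. ]
scene pin_grip 0.51 91 [370. 231.] med [ 554.9 -272.4   93.7] rect [ 556.5 -272.4   13.2   21.2   34.6]
scene pin_grip 0.5 353 [265. 187.] med [669.5 210.1  41.7] rect [673.8 210.6  31.7  58.7  65.7]
scene holder 0.83 850 [368. 247.] med [ 531.9 -279.9   50.2] rect [ 546.4 -289.6   49.3   97.8   52.1]
```

View pics/topz.png

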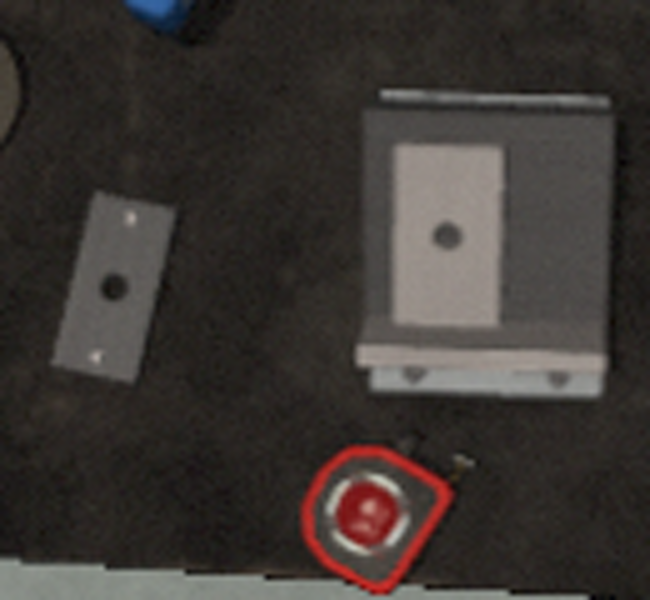

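View pics/scz.png

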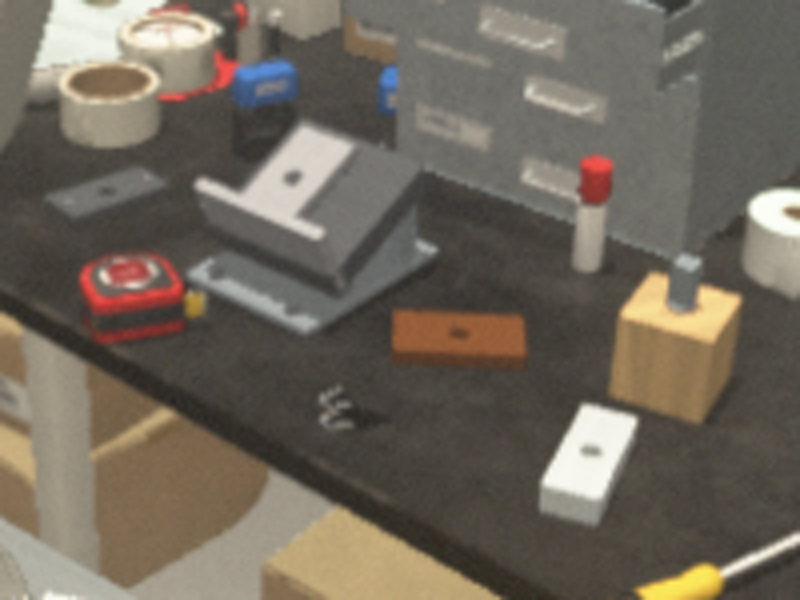

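Run:
```python
from h import *
import pickle
f,g=pickle.load(open("f0.pkl","rb"))
for nm,ff in (("top",f),("scene",g)):
    P=cloud(ff).reshape(-1,3); P=P[~np.isnan(P[:,0])]
    m=(P[:,0]>440)&(P[:,0]<620)&(P[:,1]>-60)&(P[:,1]<150)&(P[:,2]>30)
    Q=P[m]
    # deck plane: z = 70 + tan25*(x - x0); ransac-ish
    h0=Q[:,2]-np.tan(np.radians(25))*(Q[:,0]-528)
    hist,e=np.histogram(h0,bins=np.arange(30,130,3)); print(nm,list(zip(e[hist>30],hist[hist>30])))
    best=None; rng=np.random.default_rng(0)
    for lo,hi,l in ((62,74,"deck"),(77,90,"link")):
        S=Q[(h0>lo)&(h0<hi)]
        for it in range(6):
            A=np.c_[S[:,:2],np.ones(len(S))]; c=np.linalg.lstsq(A,S[:,2],rcond=None)[0]
            rs=S[:,2]-A@c; S=S[np.abs(rs)<max(1.5,2*rs.std())]
        n=np.array([-c[0],-c[1],1]);n/=np.linalg.norm(n)
        print(l,len(S),"n",n.round(3),"tilt",np.degrees(np.arccos(n[2])).round(2),"yaw",np.degrees(np.arctan2(-n[1],-n[0])).round(2),"z@(528,45)",(c@[528,45,1]).round(2),rs.std().round(2))
        (cx,cy),(w,h),a=cv2.minAreaRect((S[:,:2]/[np.cos(np.radians(25)),1]).astype(np.float32))
        print("bounds x",S[:,0].min().round(1),S[:,0].max().round(1),"y",np.percentile(S[:,1],[.3,99.7]).round(1), w,h,a)
```

```text
Traceback (most recent call last):
IndexError: boolean index did not match indexed array along axis 0; size of axis is 34 but size of corresponding boolean axis is 33
```

```bash
cat > stand.py <<'E'
from h import *
import pickle
def unscaled():
  f,g=pickle.load(open("f0.pkl","rb"))
  for nm,ff in (("top",f),("scene",g)):
    P=cloud(ff).reshape(-1,3); P=P[~np.isnan(P[:,0])]
    m=(P[:,0]>440)&(P[:,0]<620)&(P[:,1]>-60)&(P[:,1]<150)&(P[:,2]>30)
    Q=P[m]
    h0=Q[:,2]-np.tan(np.radians(25))*(Q[:,0]-528)
    hist,e=np.histogram(h0,bins=np.arange(30,130,3)); print(nm,[(int(a),int(b)) for a,b in zip(e,hist) if b>30])
    pk=70
    for lo,hi,l in ((60,76,"deck"),(77,90,"link")):
        S=Q[(h0>lo)&(h0<hi)]
        for it in range(8):
            A=np.c_[S[:,:2],np.ones(len(S))]; c=np.linalg.lstsq(A,S[:,2],rcond=None)[0]
            rs=S[:,2]-A@c; S=S[np.abs(rs)<max(1.5,2*rs.std())]
        n=np.array([-c[0],-c[1],1]);n/=np.linalg.norm(n)
        print(l,len(S),"n",n.round(3),"tilt",np.degrees(np.arccos(n[2])).round(2),"yaw",np.degrees(np.arctan2(-n[1],-n[0])).round(2),"z@(528,45)",(c@[528,45,1]).round(2),rs.std().round(2))
        print(" bounds x",S[:,0].min().round(1),S[:,0].max().round(1),"y",np.percentile(S[:,1],[.3,99.7]).round(1))
        k=1/np.cos(np.radians(25))
        print(" rect",cv2.minAreaRect((S[:,:2]*[k,1]).astype(np.float32)), 1/k)
unscaled()
E
python3 stand.py
```

```text
top [(63, 60), (66, 380), (69, 673), (72, 206), (75, 37), (78, 175), (81, 444), (84, 183), (114, 87), (117, 101), (120, 31)]
deck 1066 n [-0.421  0.016  0.907] tilt 24.94 yaw -2.21 z@(528,45) 69.51 1.36
 bounds x 482.0 592.9 y [-24.5 107.2]
 rect ((592.846923828125, 40.728031158447266), (129.92221069335938, 118.17670440673828), 87.60198974609375) 0.90630778703665
link 711 n [-0.426  0.004  0.905] tilt 25.23 yaw -0.52 z@(528,45) 82.68 1.48
 bounds x 478.8 573.1 y [-10.3  98.2]
 rect ((580.4515380859375, 41.984825134277344), (122.51811218261719, 103.23930358886719), 89.35198211669922) 0.90630778703665
scene [(57, 38), (63, 61), (66, 195), (69, 250), (72, 114), (75, 44), (78, 116), (81, 169), (84, 72), (114, 49), (117, 53)]
deck 538 n [-0.424  0.018  0.905] tilt 25.12 yaw -2.4 z@(528,45) 69.12 1.92
 bounds x 468.5 591.6 y [-26.9 106.9]
 rect ((585.0216674804688, 40.30806350708008), (134.08314514160156, 134.9483184814453), 88.8315200805664) 0.90630778703665
link 332 n [-0.432  0.012  0.902] tilt 25.62 yaw -1.64 z@(528,45) 82.0 1.84
 bounds x 466.3 573.3 y [-23.2 103.5]
 rect ((569.3305053710938, 35.39548110961914), (131.04774475097656, 114.49694061279297), 82.29003143310547) 0.90630778703665
```

```bash
cat > plan.py <<'E'
from h import *
import json,sys
try: D=json.load(open("deck.json"))
except Exception: D=dict(o=[529,41,70],yaw=-2.2)
def deckR(): return Ro.from_euler('z',D["yaw"],degrees=True)*Ro.from_euler('y',-25,degrees=True)
def dpt(p): return np.array(D["o"])+deckR().apply(p)
def undeck(P): return deckR().inv().apply(np.atleast_2d(P)-np.array(D["o"]))
def toolR_deck(): # tool x = xd, y=-yd, z=-zd
    return deckR()*Ro.from_euler('x',180,degrees=True)
def toolR_flat(yawdeg): return Ro.from_euler('z',yawdeg,degrees=True)*Ro.from_euler('x',180,degrees=True)
def delta(pos,R,s=None):
    s=s or sense(); R0=rot(s["tcp_rot"]); p0=s["eef_pos"]
    d=R0.inv().apply(np.array(pos)-p0)/400; w=(R0.inv()*R).as_rotvec(degrees=True)/60
    return d,w
def show(pos,R):
    d,w=delta(pos,R); print("d",d.round(4),"w",w.round(4),"mm",(np.linalg.norm(d)*400).round(1),"rows",max(np.linalg.norm(d)*400/41.7,np.linalg.norm(w)*60/7.16).round(1))
def st():
    s=sense(); R=rot(s["tcp_rot"]); dR=(deckR().inv()*R)
    print("t",round(s["clock"],2),"pos",s["eef_pos"].round(1),"rpy",np.degrees(s["tcp_rot"]).round(1),"deck",undeck(s["eef_pos"])[0].round(1),"err vs deckR",(toolR_deck().inv()*R).as_rotvec(degrees=True).round(1),"F",s["contact_force"].round(1),"Fd",deckR().inv().apply(s["contact_force"]).round(1),"op",round(s["opening"],3),"q",s["qpos"].round(2))
E
python3 - <<'E'
from plan import *
st(); print(dpt([0,20.6,90]))
show(dpt([0,20.6,150]),toolR_deck())
show(dpt([0,20.6,100]),toolR_deck())
E
```

```text
t 2.15 pos [ 255.3 -570.5  225.1] rpy [-180.    -0.    24.1] deck [-161.1 -621.5  246.2] err vs deckR [  5.7 -24.6 -25.9] F [-0.5 -0.4 -0.3] Fd [-0.6 -0.4 -0.1] op 1.001 q [-1.15  0.35  1.63  0.    1.16 -0.  ]
[491.78318076  63.0449211  151.56770083]
d [ 1.1297 -1.2323  0.0479] w [-0.0957  0.4093  0.4314] mm 669.0 rows 16.0
d [ 1.1771 -1.2089  0.1612] w [-0.0957  0.4093  0.4314] mm 678.0 rows 16.3
```

Request:
carry_out:
  increments:
    - [[0.104,-0.104,0,0,0,0.02],[0.208,-0.208,0,-0.01,0.06,0.06],[0.31,-0.32,0,-0.03,0.15,0.15],[0.41,-0.43,0,-0.05,0.25,0.25],[0.48,-0.52,0,-0.06,0.3,0.3]]
  hand: 0

```text
clock: 2.57
eef_pos: [324.7, -372.7, 225.4]
tcp_rot: [3.129, -0.323, 0.101]
contact_force: [0.3, 1.3, -0.1]
opening: 1.006
```

Run:
```python
from plan import *
st()
show(dpt([0,20.6,150]),toolR_deck())
```

```text
t 2.57 pos [ 324.7 -372.7  225.4] rpy [179.3 -18.5   5.8] deck [-104.9 -421.2  220.4] err vs deckR [ 2.2 -6.4 -7.5] F [ 0.3  1.3 -0.1] Fd [ 0.2  1.4 -0.2] op 1.006 q [-1.06  0.07  2.04  0.37  0.92  0.2 ]
d [ 0.4232 -1.0528  0.1796] w [-0.0373  0.1071  0.1244] mm 459.5 rows 11.0
```

Request:
carry_out:
  increments:
    - [[0.04,-0.1,0.017,-0.01,0.03,0.03],[0.08,-0.2,0.034,-0.02,0.06,0.07],[0.12,-0.3,0.051,-0.03,0.09,0.1],[0.16,-0.4,0.068,-0.037,0.107,0.124],[0.2,-0.5,0.085,-0.037,0.107,0.124]]

```text
clock: 2.98
eef_pos: [386.1, -173.7, 215.7]
tcp_rot: [-3.141, -0.434, -0.036]
contact_force: [1.1, -0.4, -0.7]
opening: 1.004
```

Request:
carry_out:
  increments:
    - [[0.04,-0.1,0.017,0,0,0],[0.08,-0.2,0.034,0,0,0],[0.12,-0.3,0.051,0,0,0],[0.16,-0.4,0.068,0,0,0],[0.19,-0.46,0.08,0,0,0]]

```text
clock: 3.4
eef_pos: [470.0, -3.3, 218.9]
tcp_rot: [3.141, -0.434, -0.032]
contact_force: [-0.0, -2.3, -0.9]
opening: 1.006
```

Run:
```python
from plan import *
st()
show(dpt([0,20.6,100]),toolR_deck())
f=optics.grab_frame("wrist"); save(f,"w1")
```

```text
t 3.4 pos [470.   -3.3 218.9] rpy [180.  -24.8  -1.9] deck [ 11.  -46.6 159.1] err vs deckR [ 0.1 -0.2 -0.3] F [-0.  -2.3 -0.9] Fd [-0.3 -2.3 -0.8] op 1.006 q [ 0.   -0.1   2.26 -0.03  0.55  1.62]
d [-0.0261 -0.1678  0.1482] w [-0.0018  0.0027  0.0051] mm 90.2 rows 2.2
```

View pics/w1.png

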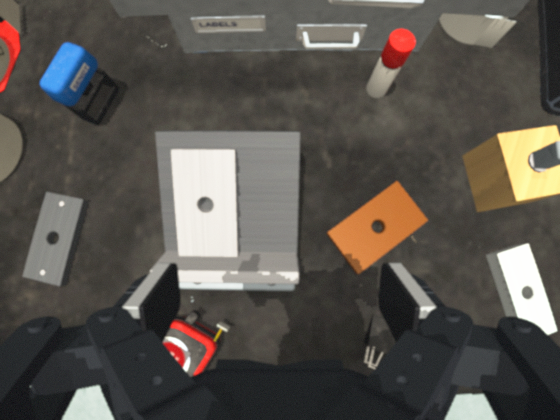

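Request:
carry_out:
  increments:
    - [[-0.006,-0.05,0.03,0,0,0],[-0.01,-0.1,0.06,0,0,0],[-0.016,-0.13,0.09,0,0,0.005],[-0.026,-0.15,0.11,0,0,0.005],[-0.026,-0.15,0.12,0,0,0.005]]

```text
clock: 3.87
eef_pos: [481.6, 55.5, 169.0]
tcp_rot: [-3.14, -0.43, -0.036]
contact_force: [0.8, -0.6, 0.1]
opening: 1.004
```

Run:
```python
from plan import *
import pickle
f=optics.grab_frame("wrist"); save(f,"w2"); st()
pickle.dump(f,open("w2.pkl","wb"))
P=cloud(f)
Q=P.reshape(-1,3); Q=Q[~np.isnan(Q[:,0])]; q=undeck(Q)
m=(q[:,0]>-45)&(q[:,0]<60)&(np.abs(q[:,1])<60)
for lo,hi,l in((-5,5,"deck"),(7,17,"link")):
    S=q[m&(q[:,2]>lo)&(q[:,2]<hi)]
    for it in range(8):
        A=np.c_[S[:,:2],np.ones(len(S))]; c=np.linalg.lstsq(A,S[:,2],rcond=None)[0]
        rs=S[:,2]-A@c; S=S[np.abs(rs)<max(1.,2*rs.std())]
    print(l,len(S),c.round(4),rs.std())
```

```text
t 3.92 pos [481.8  54.8 169. ] rpy [-179.9  -24.6   -2.1] deck [ -1.4  12.  109.9] err vs deckR [ 0.1 -0.4 -0.1] F [-0.4  0.3  0.1] Fd [-0.3  0.3  0.3] op 1.003 q [ 0.17  0.03  2.28 -0.21  0.42  1.95]
deck 9738 [-0.0018 -0.0029 -0.257 ] 0.5010532125643054
link 7693 [-1.10000e-03 -3.50000e-03  1.17468e+01] 0.48880073663077284
```

View pics/w2.png

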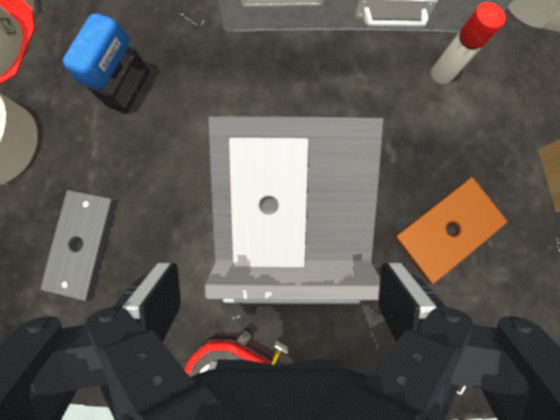

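```bash
cat > rect.py <<'E'
from plan import *
def ortho(f,z,x0,x1,y0,y1,s=4):
    # rows: x decreasing downward ; cols: y decreasing rightward
    xs=np.arange(x1,x0,-1/s); ys=np.arange(y1,y0,-1/s)
    X,Y=np.meshgrid(xs,ys,indexing='ij')
    W=np.array(D["o"])+deckR().apply(np.c_[X.ravel(),Y.ravel(),np.full(X.size,z)])
    uv=proj(f,W).astype(np.float32).reshape(X.shape+(2,))
    return cv2.remap(f["img"],uv[...,0],uv[...,1],cv2.INTER_CUBIC),xs,ys
def edges(prof,c,n=4):
    g=np.abs(np.diff(cv2.GaussianBlur(prof.reshape(1,-1).astype(np.float32),(0,0),2).ravel()))
    out=[]
    for i in np.argsort(-g):
        if all(abs(i-j)>8 for j in out): out.append(i)
        if len(out)>=n: break
    return [(round(float((c[i]+c[i+1])/2),1),round(float(g[i]),1)) for i in sorted(out)]
E
python3 - <<'E'
from rect import *
import pickle
f=pickle.load(open("w2.pkl","rb"))
o,xs,ys=ortho(f,0,-75,85,-85,85); cv2.imwrite("pics/o0.png",o[:,:,::-1])
gr=o.mean(2)
for xc in (-30,0,30,55):
    i=(xs>xc-4)&(xs<xc+4); print("z0 x",xc,edges(gr[i].mean(0),ys))
for yc in (-50,-30,-15):
    i=(ys>yc-4)&(ys<yc+4); print("z0 y",yc,edges(gr[:,i].mean(1),xs))
o,xs,ys=ortho(f,12,-75,85,-85,85); cv2.imwrite("pics/o12.png",o[:,:,::-1])
gr=o.mean(2)
for xc in (-30,-15,15,30,40):
    i=(xs>xc-4)&(xs<xc+4); print("z12 x",xc,edges(gr[i].mean(0),ys))
for yc in (5,10,30,40):
    i=(ys>yc-3)&(ys<yc+3); print("z12 y",yc,edges(gr[:,i].mean(1),xs))
# hole center
i=(np.abs(xs)<15); j=(np.abs(ys-20)<15); sub=o[i][:,j].mean(2); m=sub<(sub.min()+sub.max())/2; 
X,Y=np.meshgrid(xs[i],ys[j],indexing='ij'); print("hole",X[m].mean(),Y[m].mean(),np.sqrt(m.sum()/16*4/np.pi))
for nm in ("link_center","deck","stop","spacer_center","strap_center"):
    print(nm,[(undeck(q["point"])[0].round(1),np.round(q["point"],0),round(q["confidence"],2)) for q in nets.tip_of(nm,"wrist")])
E
```

```text
z0 x -30 [(66.9, 4.1), (51.9, 12.2), (-7.4, 14.5), (-63.4, 8.8)]
z0 x 0 [(51.9, 13.2), (29.4, 13.5), (14.6, 11.2), (-7.4, 12.6)]
z0 x 30 [(66.6, 7.1), (51.6, 12.8), (-7.6, 13.7), (-63.6, 9.1)]
z0 x 55 [(74.6, 0.6), (66.4, 6.7), (50.9, 0.5), (-63.6, 8.2)]
z0 y -50 [(66.4, 9.5), (-43.1, 3.5), (-48.6, 2.5), (-72.1, 5.2)]
z0 y -30 [(66.4, 9.4), (-48.9, 1.9), (-66.9, 2.6), (-72.1, 4.8)]
z0 y -15 [(66.6, 8.3), (-48.6, 2.0), (-68.1, 3.7), (-71.9, 5.1)]
z12 x -30 [(64.4, 5.2), (50.1, 12.3), (-6.4, 13.9), (-59.9, 8.7)]
z12 x -15 [(64.4, 6.1), (50.1, 12.9), (-6.6, 12.4), (-59.9, 8.9)]
z12 x 15 [(64.1, 6.2), (49.9, 13.2), (-6.6, 15.6), (-59.9, 8.4)]
z12 x 30 [(64.1, 7.2), (49.9, 13.3), (-6.6, 13.8), (-60.1, 9.2)]
z12 x 40 [(64.1, 7.4), (49.9, 12.6), (-6.6, 14.3), (-60.1, 9.2)]
z12 y 5 [(66.6, 8.2), (51.9, 13.9), (-48.9, 9.8), (-65.4, 5.1)]
z12 y 10 [(66.6, 8.4), (51.9, 14.2), (-48.9, 9.8), (-65.6, 4.6)]
z12 y 30 [(66.6, 7.1), (51.9, 14.1), (-48.9, 9.0), (-65.1, 4.7)]
z12 y 40 [(66.9, 8.0), (51.9, 13.9), (-48.4, 5.2), (-64.9, 4.9)]
hole 2.3851814516129033 21.730443548387097 14.048207338801282
link_center [(array([ -39.2, -156. ,  -51. ]), array([ 509., -114.,    7.]), 0.92), (array([ 0.6, 20.6,  9.4]), array([526.,  62.,  79.]), 0.71)]
deck [(array([ 3.2, -0.1,  1.1]), array([531.,  41.,  72.]), 0.76)]
stop [(array([-51.5,   1.7,  43.1]), array([464.,  45.,  87.]), 0.64)]
spacer_center []
strap_center [(array([-52.3, 206.9, -43.8]), array([508., 249.,   8.]), 0.61), (array([-51.3,   4.1,  45.4]), array([464.,  48.,  90.]), 0.55)]
```

View pics/o12.png

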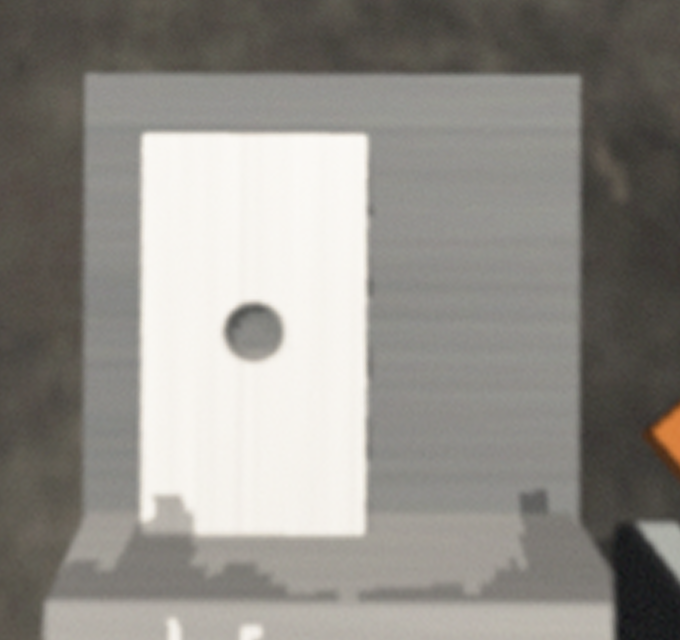

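Run:
```python
from rect import *
import pickle
Rd=deckR(); o=np.array(D["o"])+Rd.apply([1.5,1.5,-0.3]); json.dump(dict(o=o.tolist(),yaw=-2.4),open("deck.json","w")); print(o)
f=pickle.load(open("w2.pkl","rb")); s=sense()
P=cloud(f); T=rot(s["tcp_rot"]).inv().apply(P.reshape(-1,3)-s["eef_pos"]).reshape(P.shape)
m=(np.abs(T[...,1])<65)&(np.abs(T[...,0])<18)&(T[...,2]<45)
q=T[m]; print(m.sum(), [ (k,np.sum((q[:,2]>k)&(q[:,2]<=k+3))) for k in range(-60,45,3)])
for sgn in (1,-1):
    a=q[(q[:,1]*sgn>0)]; print(np.percentile(a[:,2],[90,95,98,99,99.8]).round(1), a[a[:,2]>np.percentile(a[:,2],97)].mean(0).round(1))
```

```text
[530.54273338  42.4418406   70.36203506]
41240 [(-60, np.int64(180)), (-57, np.int64(676)), (-54, np.int64(425)), (-51, np.int64(512)), (-48, np.int64(591)), (-45, np.int64(592)), (-42, np.int64(542)), (-39, np.int64(494)), (-36, np.int64(504)), (-33, np.int64(466)), (-30, np.int64(447)), (-27, np.int64(390)), (-24, np.int64(292)), (-21, np.int64(159)), (-18, np.int64(16)), (-15, np.int64(0)), (-12, np.int64(0)), (-9, np.int64(0)), (-6, np.int64(0)), (-3, np.int64(0)), (0, np.int64(0)), (3, np.int64(0)), (6, np.int64(0)), (9, np.int64(0)), (12, np.int64(0)), (15, np.int64(0)), (18, np.int64(0)), (21, np.int64(0)), (24, np.int64(0)), (27, np.int64(0)), (30, np.int64(0)), (33, np.int64(0)), (36, np.int64(0)), (39, np.int64(0)), (42, np.int64(0))]
[-46.6 -34.9 -26.8 -23.6 -19.5] [  2.2  41.5 -24.9]
[-45.6 -34.5 -26.6 -23.5 -19.4] [  1.8 -46.7 -24.8]
```

Run:
```python
from rect import *
import pickle
f=pickle.load(open("w2.pkl","rb")); s=sense()
P=cloud(f); T=rot(s["tcp_rot"]).inv().apply(P.reshape(-1,3)-s["eef_pos"]).reshape(P.shape)
for u,v in ((165,268),(172,270),(175,285),(172,300),(160,300),(140,300),(130,330),(60,330),(390,270),(400,270),(420,300)): print(u,v,f["range_z"][v,u],T[v,u].round(1))
# expected pixels of tips
R=rot(s["tcp_rot"])
for z in (9,22): print(z,proj(f,s["eef_pos"]+R.apply([[11,43,z],[-11,43,z],[11,-43,z],[11,-57,z]])).round(0).tolist())
print(R.inv().apply(-np.array(f["R"]).T@f["t"]-s["eef_pos"]))
```

```text
165 268 131.0358 [ 10.  -47.2 -27.3]
172 270 133.20512 [  8.3 -45.1 -25.6]
175 285 137.688 [  0.3 -45.4 -23.1]
172 300 133.86858 [ -3.7 -45.5 -28.2]
160 300 120.0641 [  3.6 -45.5 -40.5]
140 300 107.13419 [ 10.3 -47.5 -52.1]
130 330 89.76568 [ 11.6 -43.2 -69.8]
60 330 92.29051 [  9.2 -65.3 -67.8]
390 270 130.49077 [  9.8  40.6 -28. ]
400 270 129.35211 [ 10.3  44.2 -29.1]
420 300 108.45616 [ 10.   43.5 -50.9]
9 [[372.0, 235.0], [368.0, 275.0], [197.0, 234.0], [169.0, 234.0]]
22 [[365.0, 226.0], [362.0, 264.0], [203.0, 226.0], [176.0, 226.0]]
[  67.45833633   -2.84476523 -147.31077989]
```

Run:
```python
from rect import *
f=optics.grab_frame("scene"); s=sense(); R=rot(s["tcp_rot"])
P=cloud(f); T=R.inv().apply(P.reshape(-1,3)-s["eef_pos"]).reshape(P.shape)
m=(np.abs(T[...,1])<62)&(np.abs(T[...,0])<25)&(T[...,2]>-80)&(T[...,2]<60)
q=T[m]; print(np.histogram(q[:,2],bins=np.arange(-80,61,5)))
pts=proj(f,s["eef_pos"]+R.apply([[0,43,22],[0,-43,22],[0,43,-22],[0,-43,-22],[0,0,0]])); print(pts)
im=f["img"][:,:,::-1].copy()
im=cv2.resize(im[100:280,180:400],None,fx=3.6,fy=3.6,interpolation=cv2.INTER_CUBIC)
for p,c in zip(pts,[(0,0,255),(0,0,255),(0,255,0),(0,255,0),(255,0,0)]): cv2.circle(im,tuple(((p-[180,100]+.5)*3.6).astype(int).tolist()),4,c,-1)
cv2.imwrite("pics/s2.png",im)
```

```text
(array([12, 21, 17,  7, 16, 14, 21, 21, 18, 20, 15, 10,  1,  0,  0,  0,  0,
        0,  0,  0,  0,  0,  0,  0,  0,  0,  0,  0]), array([-80, -75, -70, -65, -60, -55, -50, -45, -40, -35, -30, -25, -20,
       -15, -10,  -5,   0,   5,  10,  15,  20,  25,  30,  35,  40,  45,
        50,  55,  60]))
[[278.4413745  192.66339721]
 [257.43729816 184.68086675]
 [274.65407285 182.4899928 ]
 [253.28820819 174.70260606]
 [265.77615288 183.6188647 ]]
```

View pics/s2.png

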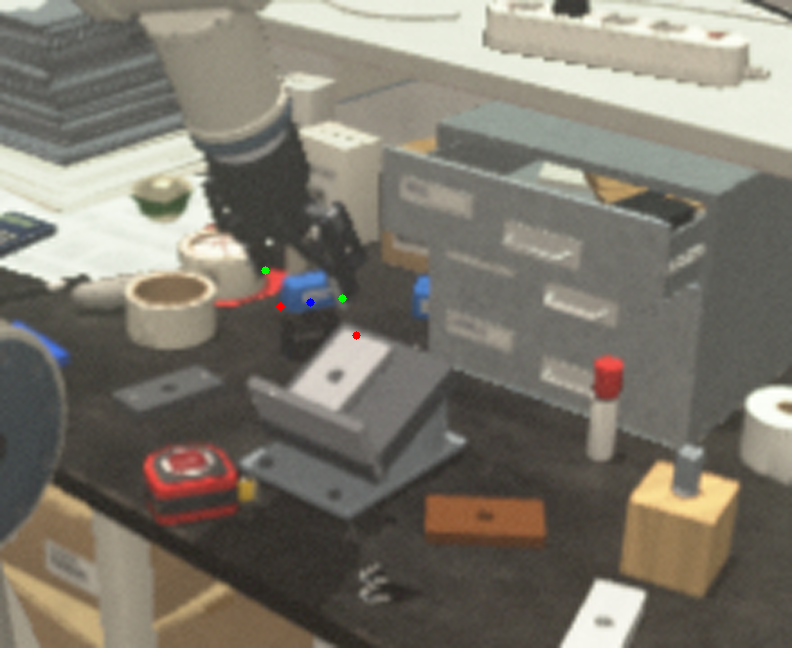

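Run:
```python
from rect import *
f=optics.grab_frame("wrist"); s=sense(); R=rot(s["tcp_rot"])
P=cloud(f); T=R.inv().apply(P.reshape(-1,3)-s["eef_pos"]).reshape(P.shape)
for u,v in ((280,370),(280,380),(280,400),(230,380),(330,400)): print(u,v,T[v,u].round(1))
```

```text
280 370 [ 11.6  -0.5 -83.4]
280 380 [ 11.7  -0.5 -86.8]
280 400 [ 12.3  -0.6 -93.2]
230 380 [ 11.8 -11.9 -87. ]
330 400 [ 11.5  10.  -92.5]
```

Request:
carry_out:
  increments:
    - [[0,0,0,0,0,0],[0,0,0,0,0,0],[0,0,0,0,0,0],[0,0,0,0,0,0],[0,0,0,0,0,0]]
  hand: 0.35
  squeeze: 60

```text
clock: 4.68
eef_pos: [482.3, 54.3, 170.3]
tcp_rot: [-3.14, -0.432, -0.038]
contact_force: [0.8, 0.5, -0.3]
opening: 0.647
```

Run:
```python
from rect import *
f=optics.grab_frame("wrist"); save(f,"w3"); s=sense(); R=rot(s["tcp_rot"])
P=cloud(f); T=R.inv().apply(P.reshape(-1,3)-s["eef_pos"]).reshape(P.shape)
print(s["opening"])
m=(np.abs(T[...,1])<65)&(np.abs(T[...,0])<18)&(T[...,2]<45)
q=T[m]
for sgn in (1,-1):
    a=q[(q[:,1]*sgn>0)]; print(np.percentile(a[:,2],[90,95,98,99,99.8]).round(1), a[a[:,2]>np.percentile(a[:,2],97)].mean(0).round(1))
```

```text
0.6495396925467579
[-48.  -33.6 -22.6 -18.  -13.1] [  5.1  29.7 -20. ]
[-48.2 -33.7 -22.8 -18.  -12.9] [  5.1 -31.1 -20. ]
```

View pics/w3.png

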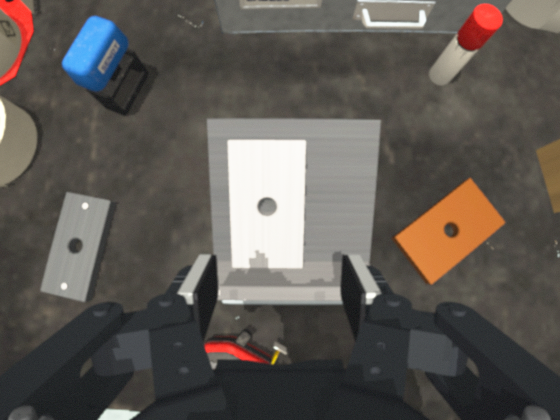

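Run:
```python
from plan import *
st(); show(dpt([0,20.2,30]),toolR_deck())
```

```text
t 4.73 pos [482.3  54.3 170.3] rpy [-179.9  -24.7   -2.2] deck [ -1.9   9.8 111.1] err vs deckR [ 0.2 -0.3 -0.2] F [-0.3 -0.7 -0.1] Fd [-0.3 -0.7  0. ] op 0.65 q [ 0.17  0.02  2.28 -0.21  0.42  1.95]
d [ 0.0059 -0.0253  0.2029] w [-0.003   0.0044  0.003 ] mm 81.8 rows 2.0
```

Request:
carry_out:
  increments:
    - [[0.002,-0.01,0.05,-0.003,0.004,0.003],[0.006,-0.025,0.1,-0.003,0.004,0.003],[0.006,-0.025,0.15,-0.003,0.004,0.003],[0.006,-0.025,0.19,-0.003,0.004,0.003],[0.006,-0.025,0.203,-0.003,0.004,0.003]]
  hand: 0

```text
clock: 5.15
eef_pos: [518.6, 63.0, 95.5]
tcp_rot: [3.141, -0.434, -0.041]
contact_force: [-0.6, -0.3, 0.5]
opening: 1.001
```

Run:
```python
from plan import *
f=optics.grab_frame("wrist"); save(f,"w4")
st(); show(dpt([0,20.2,-5]),toolR_deck())
```

```text
t 5.2 pos [518.4  62.9  95.6] rpy [180.  -24.8  -2.4] deck [-1.1 19.9 28.3] err vs deckR [-0.  -0.2 -0. ] F [-0.8 -0.2 -0.4] Fd [-0.9 -0.3 -0. ] op 1.001 q [ 0.18  0.24  2.27 -0.43  0.23  2.19]
d [ 0.003  -0.0008  0.0834] w [0.0006 0.003  0.0003] mm 33.4 rows 0.8
```

View pics/w4.png

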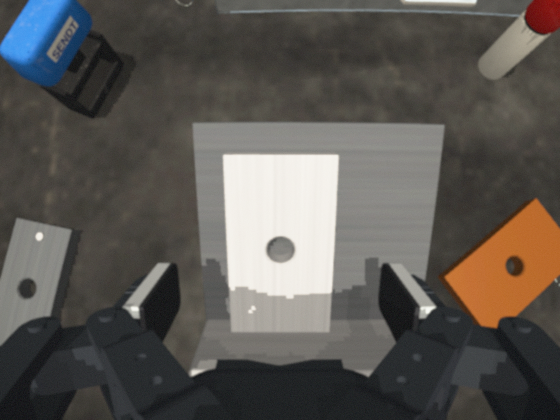

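```bash
cat >> plan.py <<'E'
def RD(dtilt=0): # tool tilt from vertical in degrees reduced by dtilt
    return toolR_deck()*Ro.from_euler('y',dtilt,degrees=True)
def tcp_for(tip,R,off): return np.array(tip)-R.apply([0,0,off])
E
python3 - <<'E'
from plan import *
for a in (8,-8): print(RD(a).apply([0,0,1]).round(3))
a=8 if RD(8).apply([0,0,1])[0]<.42 else -8
print(a); show(tcp_for(dpt([0,20.2,8]),RD(a),-13),RD(a)); show(tcp_for(dpt([0,20.2,2.5]),RD(a),-13),RD(a))
E
```

```text
[ 0.544 -0.023 -0.839]
[ 0.292 -0.012 -0.956]
-8
d [-0.0016 -0.0008  0.0831] w [ 0.0006 -0.1303  0.0003] mm 33.2 rows 1.1
d [-0.0015 -0.0008  0.0968] w [ 0.0006 -0.1303  0.0003] mm 38.7 rows 1.1
```

Request:
carry_out:
  increments:
    - [[0,0,0.02,0,-0.03,0],[0,0,0.04,0,-0.06,0],[-0.001,-0.001,0.06,0,-0.1,0],[-0.001,-0.001,0.075,0,-0.13,0],[-0.001,-0.001,0.083,0,-0.13,0]]

```text
clock: 5.62
eef_pos: [534.1, 63.1, 68.2]
tcp_rot: [-3.141, -0.301, -0.042]
contact_force: [0.1, 0.6, -0.1]
opening: 0.996
```

Run:
```python
from plan import *
f=optics.grab_frame("wrist"); save(f,"w5")
st(); show(tcp_for(dpt([0,20.2,2.5]),RD(-8),-13),RD(-8))
```

```text
t 5.67 pos [533.5  62.9  67.6] rpy [-180.   -17.3   -2.4] deck [ 0.7 20.5 -3.4] err vs deckR [ 0.  -7.7  0. ] F [-0.3 -0.4 -0.7] Fd [-0.6 -0.4 -0.5] op 1.007 q [ 0.15  0.33  2.17 -0.16  0.35  1.91]
d [-0.0039  0.0008  0.0181] w [-0.0003 -0.0043 -0.0007] mm 7.4 rows 0.2
```

View pics/w5.png

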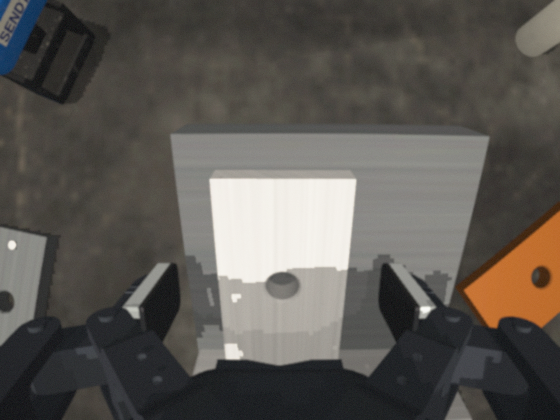

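Request:
carry_out:
  increments:
    - [[-0.002,0,0.009,0,0,0],[-0.004,0.001,0.017,0,0,0],[-0.004,0.001,0.017,0,0,0]]

```text
clock: 5.92
eef_pos: [531.9, 62.3, 59.8]
tcp_rot: [3.141, -0.299, -0.042]
contact_force: [-1.4, 0.1, 0.2]
opening: 0.999
```

Request:
carry_out:
  increments:
    - [[0,0,0,0,0,0],[0,0,0,0,0,0],[0,0,0,0,0,0],[0,0,0,0,0,0]]
  hand: 1
  squeeze: 30

```text
clock: 6.25
eef_pos: [532.7, 62.4, 60.6]
tcp_rot: [3.141, -0.3, -0.042]
contact_force: [-3.3, -0.0, 5.0]
opening: 0.648
```

Run:
```python
from plan import *
f=optics.grab_frame("wrist"); save(f,"w6")
st(); print(undeck(sense()["eef_pos"]+RD(-8).apply([0,0,-13])))
```

```text
t 6.3 pos [532.7  62.4  60.6] rpy [180.  -17.2  -2.4] deck [-2.9 20.  -9.4] err vs deckR [-0.  -7.8  0. ] F [-2.9  0.2  4.2] Fd [-0.9  0.1  5. ] op 0.648 q [ 0.15  0.35  2.17 -0.17  0.34  1.92]
[[-1.12356725 20.00265816  3.47881488]]
```

View pics/w6.png

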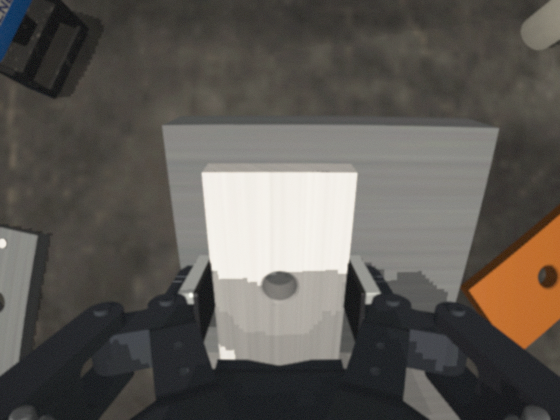

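Request:
carry_out:
  increments:
    - [[0,0.012,0,0,0,0],[0,0.025,0,0,0,0],[0,0.038,0,0,0,0],[0,0.0505,0,0,0,0],[0,0.0505,0,0,0,0]]

```text
clock: 6.72
eef_pos: [531.8, 42.0, 60.6]
tcp_rot: [-3.141, -0.3, -0.042]
contact_force: [-3.8, 0.3, 6.4]
opening: 0.644
```

Run:
```python
from rect import *
f=optics.grab_frame("wrist"); save(f,"w7"); save(f,"w7z",(240,250,320,310),8)
st()
o,xs,ys=ortho(f,0,-20,80,-75,75); gr=o.mean(2)
for xc in (40,60): i=(xs>xc-4)&(xs<xc+4); print("z0 x",xc,edges(gr[i].mean(0),ys))
o,xs,ys=ortho(f,12,-20,60,-75,75); gr=o.mean(2)
for xc in (30,40): i=(xs>xc-4)&(xs<xc+4); print("z12 x",xc,edges(gr[i].mean(0),ys))
for yc in (-15,15): i=(ys>yc-4)&(ys<yc+4); print("z12 y",yc,edges(gr[:,i].mean(1),xs))
```

```text
t 6.77 pos [531.8  42.   60.6] rpy [-180.   -17.2   -2.4] deck [-2.9 -0.4 -9.4] err vs deckR [-0.  -7.8  0. ] F [-3.1 -0.5  6.2] Fd [-0.2 -0.6  7. ] op 0.646 q [ 0.1   0.34  2.18 -0.13  0.33  1.84]
z0 x 40 [(65.4, 8.1), (31.4, 17.4), (-30.6, 16.9), (-64.9, 11.5)]
z0 x 60 [(71.6, 0.4), (65.4, 9.2), (-64.9, 12.4), (-71.6, 0.5)]
z12 x 30 [(59.4, 9.3), (28.6, 17.3), (-27.9, 16.7), (-58.9, 12.0)]
z12 x 40 [(59.4, 8.4), (28.4, 17.4), (-27.6, 17.0), (-58.9, 12.0)]
z12 y -15 [(55.4, 0.9), (53.1, 4.2), (49.9, 13.7), (9.4, 10.1)]
z12 y 15 [(53.1, 4.5), (50.1, 13.7), (5.9, 4.6), (3.6, 5.6)]
```

View pics/w7z.png

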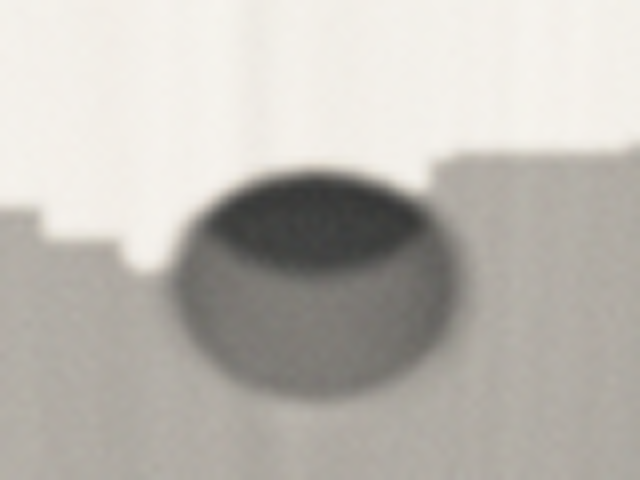

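Request:
carry_out:
  increments:
    - [[0,0,0,0,0,0],[0,0,0,0,0,0],[0,0,-0.01,0,0,0],[0,0,-0.05,0,0,0],[0,0,-0.13,0,0,0]]
  hand: 0

```text
clock: 7.18
eef_pos: [515.2, 42.7, 108.1]
tcp_rot: [3.141, -0.295, -0.042]
contact_force: [0.8, 0.7, 0.7]
opening: 0.999
```

Run:
```python
from rect import *
f=optics.grab_frame("wrist"); save(f,"w8z",(170,80,400,330),3)
st()
o,xs,ys=ortho(f,0,-20,80,-75,75); gr=o.mean(2)
for xc in (40,60): i=(xs>xc-4)&(xs<xc+4); print("z0 x",xc,edges(gr[i].mean(0),ys))
o,xs,ys=ortho(f,12,-60,60,-75,75); gr=o.mean(2)
for xc in (-25,-15,15,30,40): i=(xs>xc-4)&(xs<xc+4); print("z12 x",xc,edges(gr[i].mean(0),ys))
for yc in (-15,15): i=(ys>yc-4)&(ys<yc+4); print("z12 y",yc,edges(gr[:,i].mean(1),xs))
R=toolR_flat(14.3); show(tcp_for([428,-274,70],R,0),R)
```

```text
t 7.23 pos [516.6  43.1 114.3] rpy [-180.   -17.3   -2.4] deck [ 5.9  0.  45.8] err vs deckR [ 0.  -7.7  0. ] F [1.5 0.2 3.4] Fd [2.8 0.3 2.5] op 1.001 q [ 0.11  0.22  2.18 -0.1   0.45  1.81]
z0 x 40 [(65.4, 8.0), (30.4, 15.0), (-29.9, 14.8), (-64.9, 10.4)]
z0 x 60 [(68.6, 0.3), (65.4, 7.5), (-64.9, 9.2), (-67.1, 0.9)]
z12 x -25 [(60.4, 12.7), (28.4, 10.6), (-27.6, 10.5), (-59.6, 8.2)]
z12 x -15 [(60.6, 8.3), (28.6, 14.3), (-27.6, 10.6), (-60.1, 6.3)]
z12 x 15 [(60.9, 7.2), (28.6, 15.9), (-27.9, 15.3), (-60.6, 8.8)]
z12 x 30 [(60.9, 7.5), (28.6, 15.3), (-27.9, 15.1), (-60.6, 10.0)]
z12 x 40 [(60.9, 8.1), (28.4, 15.3), (-27.9, 15.2), (-60.6, 10.3)]
z12 y -15 [(52.6, 3.8), (50.1, 12.8), (-5.6, 7.1), (-50.1, 4.8)]
z12 y 15 [(50.1, 12.6), (-11.4, 7.3), (-23.9, 4.7), (-50.1, 5.1)]
d [-0.2125  0.8013  0.0496] w [ 0.0416 -0.2862 -0.2761] mm 332.2 rows 8.0
```

View pics/w8z.png

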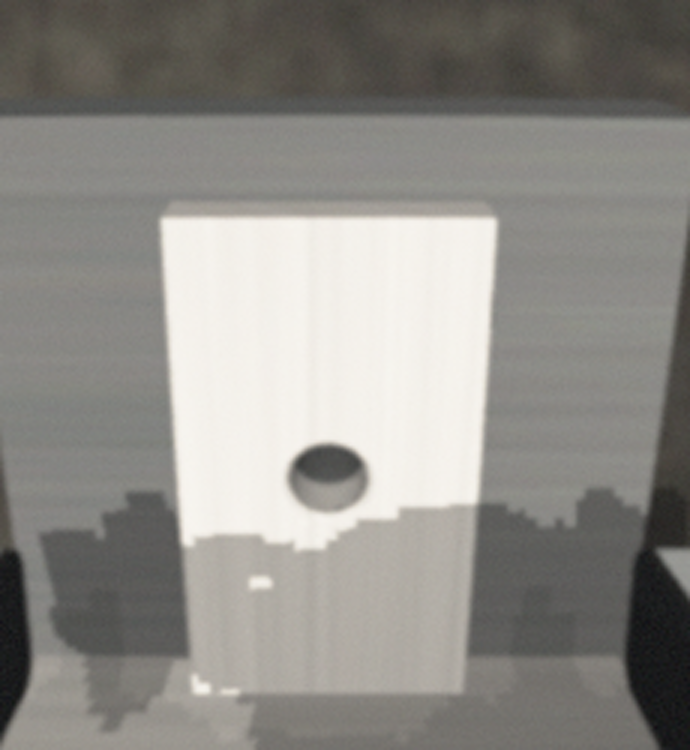

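Request:
carry_out:
  increments:
    - [[-0.02,0.06,-0.06,0.004,-0.04,-0.04],[-0.05,0.15,-0.08,0.01,-0.1,-0.1],[-0.08,0.25,-0.08,0.02,-0.17,-0.16],[-0.11,0.35,-0.06,0.03,-0.24,-0.22],[-0.14,0.45,-0.04,0.04,-0.286,-0.276]]

```text
clock: 7.65
eef_pos: [452.6, -134.0, 110.8]
tcp_rot: [3.14, 0.002, 0.253]
contact_force: [0.9, 0.1, 0.2]
opening: 0.997
```

Run:
```python
from rect import *
st()
R=toolR_flat(14.3); show(tcp_for([428,-274,75],R,0),R)
```

```text
t 7.65 pos [ 452.6 -134.   110.8] rpy [1.799e+02 1.000e-01 1.450e+01] deck [ -46.8 -179.6   66.4] err vs deckR [  3.6 -24.9 -16.6] F [0.9 0.1 0.2] Fd [ 0.9  0.1 -0.2] op 0.997 q [-0.29  0.27  2.05 -0.    0.82  1.03]
d [-0.147   0.3232  0.0902] w [0.0017 0.0015 0.0029] mm 146.5 rows 3.5
```

Request:
carry_out:
  increments:
    - [[-0.035,0.08,0.02,0,0,0.003],[-0.075,0.165,0.04,0,0,0.003],[-0.11,0.245,0.06,0,0,0.003],[-0.147,0.315,0.07,0,0,0.003],[-0.147,0.323,0.07,0,0,0.003]]

```text
clock: 8.07
eef_pos: [425.4, -275.9, 81.2]
tcp_rot: [3.139, 0.002, 0.243]
contact_force: [-0.2, -0.8, 0.7]
opening: 0.996
```

Run:
```python
from rect import *
f=optics.grab_frame("wrist"); save(f,"w9"); st()
P=cloud(f); s=sense()
for q in nets.trace("spacer_center","wrist"):
    m=q["mask"]; p=P[m]; p=p[~np.isnan(p[:,0])]; t=p[np.abs(p[:,2]-22)<4]
    print(q["confidence"],m.sum(),cv2.minAreaRect(t[:,:2].astype(np.float32)),np.median(t[:,2]))
# color based
W=world(f,np.c_[np.tile(np.arange(560),420),np.repeat(np.arange(420),560)],z=22).reshape(420,560,3)
d=np.linalg.norm(W[...,:2]-[428,-274],axis=2)<75
b=((f["img"].min(2)>140)&d).astype(np.uint8)
n,l,stt,c=cv2.connectedComponentsWithStats(b); i=1+np.argmax(stt[1:,4]); print(stt[i],cv2.minAreaRect(W[l==i][:,:2].astype(np.float32)))
```

```text
t 8.12 pos [ 426.1 -274.5   81.5] rpy [1.799e+02 1.000e-01 1.390e+01] deck [ -77.8 -321.1   48.6] err vs deckR [  3.4 -24.9 -16.1] F [ 0.1 -0.5 -0.5] Fd [-0.1 -0.5 -0.6] op 0.992 q [-0.57  0.37  2.   -0.    0.77  0.76]
0.92 9075 ((429.05914306640625, -273.44732666015625), (100.27194213867188, 39.58306121826172), 13.876805305480957) 22.37981733368401
[ 243  140   68  151 9030] ((429.19329833984375, -273.2056579589844), (101.25123596191406, 40.980560302734375), 14.078710556030273)
```

View pics/w9.png

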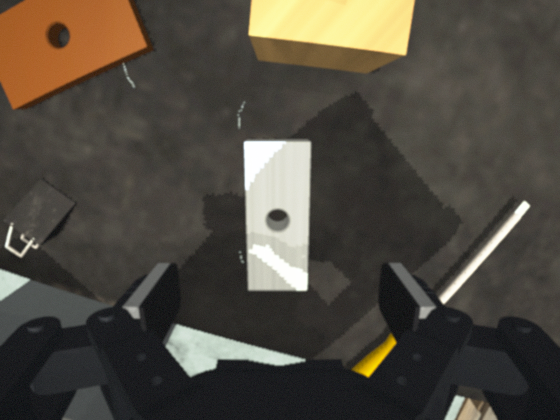

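Run:
```python
from rect import *
f=optics.grab_frame("wrist"); s=sense(); P=cloud(f); R=toolR_flat(14)
for uv in ((460,270),(446,290),(395,345),(375,365),(525,205),(330,350),(210,350)):
    p=P[uv[1],uv[0]]; print(uv,p.round(0),R.inv().apply(p-[429,-273.3,0]).round(0))
R=toolR_flat(14); show([429.1,-273.3,-4],R); show([429.1,-273.3,15],R)
```

```text
(460, 270) [ 418. -417.    1.] [-46. 137.  -1.]
(446, 290) [ 399. -413.    1.] [-63. 128.  -1.]
(395, 345) [ 450. -294.  164.] [  15.   26. -164.]
(375, 365) [ 335. -370.   21.] [-114.   71.  -21.]
(525, 205) [ 479. -435.   14.] [  9. 169. -14.]
(330, 350) [ 326. -340.   -0.] [-117.   40.    0.]
(210, 350) [-470. -206. -930.] [-856. -283.  930.]
d [0.0063 0.0049 0.2143] w [0.0011 0.0019 0.    ] mm 85.8 rows 2.1
d [0.0062 0.0049 0.1669] w [0.0011 0.0019 0.    ] mm 66.8 rows 1.6
```

Request:
carry_out:
  increments:
    - [[0.006,0.005,0.05,0,0.002,0],[0.006,0.005,0.1,0,0.002,0],[0.006,0.005,0.15,0,0.002,0],[0.006,0.005,0.185,0,0.002,0],[0.006,0.005,0.2,0,0.002,0]]

```text
clock: 8.63
eef_pos: [428.7, -271.3, 0.4]
tcp_rot: [-3.141, 0.001, 0.248]
contact_force: [0.5, 0.1, -0.2]
opening: 1.003
```

Run:
```python
from rect import *
R=toolR_flat(14); show([429.1,-273.3,-5],R); st()
```

```text
d [-0.0002  0.0052  0.0135] w [-0.0003  0.0014  0.0032] mm 5.8 rows 0.1
t 8.63 pos [ 4.287e+02 -2.713e+02  4.000e-01] rpy [-1.80e+02  1.00e-01  1.42e+01] deck [-109.9 -317.7  -26. ] err vs deckR [  3.6 -24.9 -16.3] F [ 0.5  0.1 -0.2] Fd [ 0.3  0.2 -0.3] op 1.003 q [-0.57  0.51  2.03 -0.    0.6   0.76]
```

Request:
carry_out:
  increments:
    - [[0,0.003,0.007,0,0,0],[0,0.004,0.0135,0,0,0.003],[0,0.004,0.0135,0,0,0.003]]

```text
clock: 8.88
eef_pos: [430.1, -274.7, -3.3]
tcp_rot: [3.14, -0.001, 0.243]
contact_force: [-0.3, 0.4, -0.3]
opening: 0.996
```

Request:
carry_out:
  increments:
    - [[0,0,0,0,0,0],[0,0,0,0,0,0],[0,0,0,0,0,0],[0,0,0,0,0,0],[0,0,0,0,0,0]]
  hand: 1
  squeeze: 60

```text
clock: 9.3
eef_pos: [429.8, -275.0, -3.0]
tcp_rot: [3.14, -0.0, 0.243]
contact_force: [-1.5, 1.5, 8.1]
opening: 0.45
```

Run:
```python
from rect import *
st(); f=optics.grab_frame("wrist"); save(f,"w10",(150,100,410,400),2.5)
```

```text
t 9.3 pos [ 429.8 -275.    -3. ] rpy [179.9  -0.   13.9] deck [-110.2 -321.4  -29.5] err vs deckR [  3.5 -24.8 -16.1] F [-1.5  1.5  8.1] Fd [2.  1.4 8. ] op 0.45 q [-0.57  0.52  2.03 -0.    0.59  0.76]
```

View pics/w10.png

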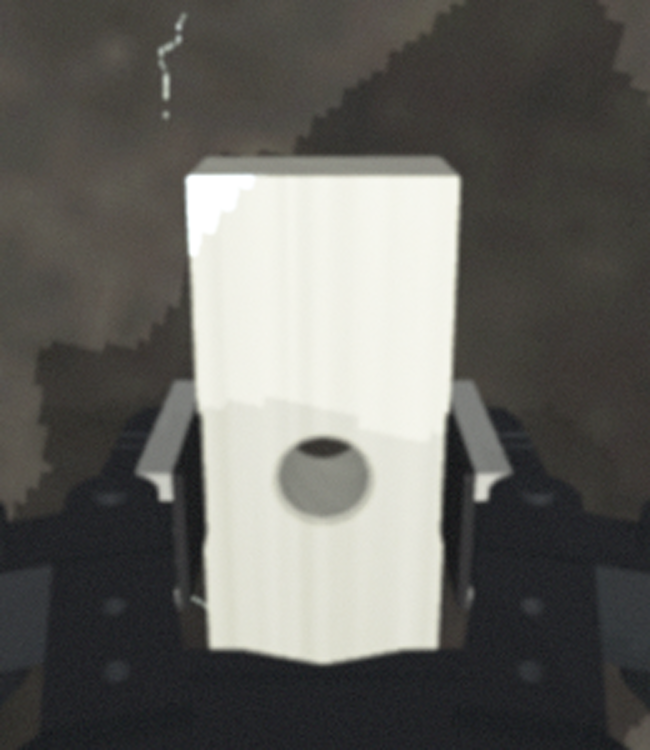

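Run:
```python
from rect import *
show(dpt([8,-.4,75]),toolR_deck()); print(dpt([8,-.4,75]))
```

```text
d [ 0.3764 -0.7254 -0.3629] w [-0.0576  0.4132  0.2677] mm 357.7 rows 8.6
[506.101519    43.06587982 141.71606518]
```

Request:
carry_out:
  increments:
    - [[0,0,-0.04,0,0,0],[0,0,-0.12,0,0,0],[0,-0.02,-0.21,0,0,0],[0.01,-0.07,-0.3,0,0.02,0.02],[0.03,-0.15,-0.37,0,0.06,0.05]]

```text
clock: 9.77
eef_pos: [428.4, -216.0, 146.0]
tcp_rot: [3.139, -0.066, 0.189]
contact_force: [1.2, 0.4, -1.2]
opening: 0.451
```

Run:
```python
from rect import *
st(); show(dpt([8,-.4,75]),toolR_deck())
```

```text
t 9.77 pos [ 428.4 -216.   146. ] rpy [179.9  -3.8  10.8] deck [ -50.8 -262.5  107.1] err vs deckR [  3.2 -21.1 -12.9] F [ 1.2  0.4 -1.2] Fd [ 0.6  0.5 -1.6] op 0.451 q [-0.5   0.2   2.05  0.05  0.84  0.85]
d [ 0.3109 -0.5998  0.03  ] w [-0.0529  0.3516  0.2147] mm 270.5 rows 6.5
```

Request:
carry_out:
  increments:
    - [[0.05,-0.08,-0.005,-0.008,0.06,0.04],[0.1,-0.18,-0.005,-0.017,0.13,0.08],[0.155,-0.28,0,-0.026,0.2,0.12],[0.21,-0.38,0,-0.036,0.27,0.165],[0.26,-0.48,0.015,-0.046,0.33,0.2]]

```text
clock: 10.18
eef_pos: [486.0, -27.3, 146.2]
tcp_rot: [-3.14, -0.4, -0.02]
contact_force: [-0.4, -0.8, -2.2]
opening: 0.455
```

Run:
```python
from rect import *
st(); show(dpt([6,-.4,60]),toolR_deck())
```

```text
t 10.18 pos [486.  -27.3 146.2] rpy [-179.9  -22.9   -1.2] deck [ -5.7 -71.5  86.3] err vs deckR [ 0.6 -2.1 -1.1] F [-0.4 -0.8 -2.2] Fd [-1.3 -0.8 -1.8] op 0.455 q [-0.08  0.08  2.28  0.06  0.38  1.46]
d [ 0.0351 -0.1765  0.0665] w [-0.0099  0.0346  0.0187] mm 76.7 rows 1.8
```

Request:
carry_out:
  increments:
    - [[0.01,-0.05,0.01,-0.005,0.015,0.01],[0.02,-0.1,0.03,-0.01,0.03,0.0187],[0.03,-0.15,0.05,-0.01,0.035,0.0187],[0.035,-0.176,0.066,-0.01,0.035,0.0187],[0.035,-0.176,0.066,-0.01,0.035,0.0187]]

```text
clock: 10.6
eef_pos: [510.6, 42.3, 125.6]
tcp_rot: [3.138, -0.431, -0.035]
contact_force: [-0.0, -0.2, -2.2]
opening: 0.453
```

Run:
```python
from rect import *
st(); show(dpt([4,-.4,20]),toolR_deck());f=optics.grab_frame("wrist"); save(f,"w11")
```

```text
t 10.6 pos [510.6  42.3 125.6] rpy [179.8 -24.7  -2. ] deck [ 5.3 -1.  58.5] err vs deckR [-0.  -0.3 -0.4] F [-0.  -0.2 -2.2] Fd [-0.9 -0.2 -2. ] op 0.453 q [ 0.13  0.16  2.27 -0.25  0.3   1.96]
d [-0.0027 -0.0014  0.0962] w [0.0005 0.005  0.0059] mm 38.5 rows 0.9
```

View pics/w11.png

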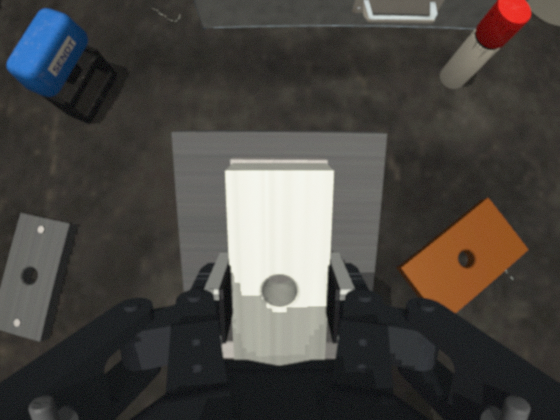

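Request:
carry_out:
  increments:
    - [[-0.001,-0.001,0.03,0,0.003,0.003],[-0.002,-0.0014,0.06,0,0.005,0.006],[-0.003,-0.0014,0.09,0,0.005,0.006],[-0.003,-0.0014,0.108,0,0.005,0.006],[-0.003,-0.0014,0.11,0,0.005,0.006]]

```text
clock: 11.07
eef_pos: [527.3, 39.1, 84.9]
tcp_rot: [3.141, -0.435, -0.046]
contact_force: [-0.1, 0.0, -1.5]
opening: 0.451
```

Run:
```python
from rect import *
st(); show(dpt([3,-.4,9]),toolR_deck())
```

```text
t 11.07 pos [527.3  39.1  84.9] rpy [179.9 -24.9  -2.6] deck [ 3.4 -3.5 14.5] err vs deckR [-0.1 -0.1  0.2] F [-0.1  0.  -1.5] Fd [-0.7  0.  -1.3] op 0.451 q [ 0.12  0.27  2.27 -0.38  0.19  2.1 ]
d [-0.0009 -0.0077  0.0136] w [ 0.0025  0.0011 -0.0031] mm 6.3 rows 0.2
```

Request:
carry_out:
  increments:
    - [[0,0,0,0,0,0],[0,0,0,0,0,0]]

```text
clock: 11.23
eef_pos: [527.7, 39.7, 86.2]
tcp_rot: [3.141, -0.437, -0.045]
contact_force: [0.1, 0.7, -1.9]
opening: 0.45
```

Run:
```python
from rect import *
st(); show(dpt([3,-.4,9]),toolR_deck())
```

```text
t 11.23 pos [527.7  39.7  86.2] rpy [180.  -25.   -2.6] deck [ 4.3 -2.9 15.5] err vs deckR [-0.1  0.   0.2] F [ 0.1  0.7 -1.9] Fd [-0.7  0.7 -1.8] op 0.45 q [ 0.12  0.27  2.27 -0.38  0.19  2.1 ]
d [-0.0032 -0.0062  0.0163] w [ 0.0019 -0.0008 -0.003 ] mm 7.1 rows 0.2
```

Request:
carry_out:
  increments:
    - [[-0.001,-0.003,0.003,0,0,0],[-0.002,-0.006,0.007,0.002,0,-0.003],[-0.003,-0.006,0.011,0.002,0,-0.003],[-0.003,-0.006,0.015,0.002,0,-0.003],[-0.003,-0.006,0.016,0.002,0,-0.003]]

```text
clock: 11.65
eef_pos: [529.6, 42.8, 79.8]
tcp_rot: [-3.141, -0.438, -0.041]
contact_force: [-11.9, 1.6, 19.9]
opening: 0.452
```

Run:
```python
from rect import *
st(); show(dpt([0,-.4,8.5]),toolR_deck())
```

```text
t 11.65 pos [529.6  42.8  79.8] rpy [-180.   -25.1   -2.3] deck [3.1 0.3 9. ] err vs deckR [ 0.   0.1 -0.1] F [-11.9   1.6  19.9] Fd [-2.4  1.1 23. ] op 0.452 q [ 0.12  0.28  2.27 -0.42  0.17  2.13]
d [-0.0078  0.0017  0.0012] w [-0.0006 -0.0012  0.001 ] mm 3.2 rows 0.1
```

Request:
carry_out:
  increments:
    - [[-0.002,0.0017,-0.001,0,0,0],[-0.004,0.0017,-0.001,0,0,0],[-0.006,0.0017,-0.001,0,0,0],[-0.0075,0.0017,-0.001,0,0,0],[-0.0075,0.0017,-0.001,0,0,0]]

```text
clock: 12.07
eef_pos: [527.1, 42.2, 78.8]
tcp_rot: [-3.141, -0.438, -0.041]
contact_force: [-0.0, -0.3, 2.7]
opening: 0.455
```

Run:
```python
from rect import *
st(); f=optics.grab_frame("wrist"); save(f,"w12",(150,100,410,400),2.5)
```

```text
t 12.07 pos [527.1  42.2  78.8] rpy [-180.   -25.1   -2.3] deck [ 0.4 -0.4  9.1] err vs deckR [ 0.1  0.1 -0.1] F [-0.  -0.3  2.7] Fd [ 1.1 -0.3  2.5] op 0.455 q [ 0.12  0.28  2.27 -0.43  0.17  2.14]
```

View pics/w12.png

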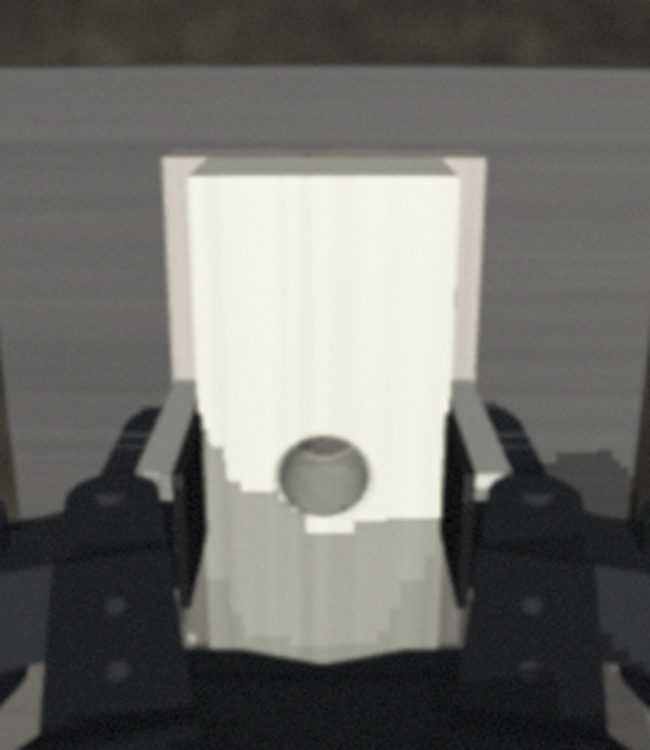

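Request:
carry_out:
  increments:
    - [[-0.002,0,0,0,0,0],[-0.004,0,0,0,0,0],[-0.005,0,0,0,0,0]]

```text
clock: 12.37
eef_pos: [527.0, 42.3, 78.9]
tcp_rot: [-3.141, -0.441, -0.041]
contact_force: [7.6, -4.8, 2.0]
opening: 0.452
```

Run:
```python
from rect import *
st()
```

```text
t 12.37 pos [527.   42.3  78.9] rpy [-179.9  -25.3   -2.4] deck [ 0.4 -0.3  9.2] err vs deckR [ 0.1  0.3 -0. ] F [ 7.6 -4.8  2. ] Fd [ 7.9 -4.4 -1.4] op 0.452 q [ 0.12  0.28  2.28 -0.44  0.16  2.15]
```

Request:
carry_out:
  increments:
    - [[0.003,0,0,0,0,0],[0.003,0,0,0,0,0],[0.003,0,-0.01,0,0,0],[0.003,0,-0.06,0,0,0],[0.003,0,-0.14,0,0,0]]
  hand: 0

```text
clock: 12.78
eef_pos: [500.5, 43.1, 127.1]
tcp_rot: [3.142, -0.432, -0.041]
contact_force: [-0.6, -0.4, 1.1]
opening: 0.998
```

Run:
```python
from rect import *
f=optics.grab_frame("wrist"); save(f,"w13z",(170,80,400,330),3)
st()
o,xs,ys=ortho(f,12,-60,60,-75,75); gr=o.mean(2)
for xc in (-25,-15,15,30,40): i=(xs>xc-4)&(xs<xc+4); print("z12 x",xc,edges(gr[i].mean(0),ys,4))
o,xs,ys=ortho(f,34,-60,60,-75,75); gr=o.mean(2)
for xc in (-25,-15,15,30,40): i=(xs>xc-4)&(xs<xc+4); print("z34 x",xc,edges(gr[i].mean(0),ys,4))
for yc in (-12,12): i=(ys>yc-4)&(ys<yc+4); print("z34 y",yc,edges(gr[:,i].mean(1),xs))
for yy in (75.7,-75.7,76.5): R=toolR_flat(yy); show([507,254,75],R)
```

```text
t 12.83 pos [500.6  43.5 132.8] rpy [-179.9  -25.1   -2.3] deck [-0.8 -0.2 69.2] err vs deckR [ 0.1  0.1 -0.1] F [0.7 0.2 3.3] Fd [2.1 0.2 2.7] op 1.003 q [ 0.13  0.13  2.29 -0.25  0.3   1.96]
z12 x -25 [(61.6, 4.7), (28.6, 16.5), (-27.6, 13.4), (-61.4, 6.1)]
z12 x -15 [(28.4, 12.7), (-22.1, 9.1), (-27.9, 12.7), (-61.4, 8.1)]
z12 x 15 [(61.6, 6.1), (28.4, 14.1), (-27.6, 13.0), (-61.4, 7.6)]
z12 x 30 [(28.4, 13.6), (-22.1, 7.4), (-27.6, 13.6), (-61.4, 8.6)]
z12 x 40 [(61.6, 6.2), (28.4, 13.3), (-27.9, 13.5), (-61.4, 8.6)]
z34 x -25 [(25.4, 14.1), (20.9, 7.7), (-19.6, 9.4), (-24.6, 13.4)]
z34 x -15 [(54.9, 4.9), (25.4, 17.5), (-24.6, 14.3), (-54.6, 6.4)]
z34 x 15 [(25.4, 14.6), (-19.6, 7.7), (-24.6, 14.7), (-54.6, 7.6)]
z34 x 30 [(25.4, 14.0), (-19.6, 9.1), (-24.6, 14.1), (-54.6, 8.4)]
z34 x 40 [(54.9, 6.8), (25.4, 14.4), (-24.6, 14.6), (-54.6, 9.3)]
z34 y -12 [(52.4, 4.7), (50.1, 14.7), (-34.9, 5.3), (-50.1, 11.5)]
z34 y 12 [(52.4, 4.8), (50.1, 14.8), (-29.9, 5.0), (-50.1, 11.4)]
d [-0.0661 -0.5264  0.1292] w [ 0.2833 -0.3517 -1.2782] mm 218.4 rows 11.4
d [-0.0661 -0.5264  0.1292] w [-0.2684 -0.3581  1.2023] mm 218.4 rows 10.8
d [-0.0661 -0.5264  0.1292] w [ 0.2862 -0.3503 -1.2912] mm 218.4 rows 11.5
```

View pics/w13z.png

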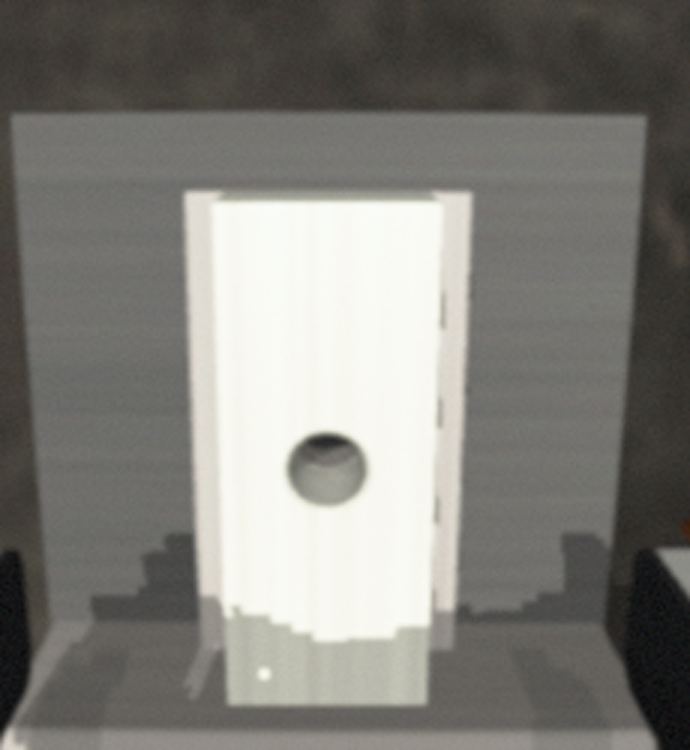

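Run:
```python
from rect import *
R=toolR_flat(-13.5); show([507,254,90],R)
```

```text
d [-0.0502 -0.5264  0.0953] w [-0.0419 -0.4165  0.1833] mm 214.9 rows 5.2
```

Request:
carry_out:
  increments:
    - [[-0.01,-0.05,-0.03,-0.003,-0.03,0.015],[-0.02,-0.14,-0.03,-0.01,-0.1,0.04],[-0.03,-0.24,-0.01,-0.02,-0.2,0.09],[-0.04,-0.34,0.01,-0.03,-0.3,0.13],[-0.05,-0.44,0.04,-0.04,-0.4,0.18]]

```text
clock: 13.25
eef_pos: [497.7, 222.1, 107.5]
tcp_rot: [-3.139, -0.013, -0.233]
contact_force: [0.7, -0.5, -0.1]
opening: 1.0
```

Run:
```python
from rect import *
R=toolR_flat(-13.5); show([507,254,80],R); st()
```

```text
d [ 0.0033 -0.0827  0.069 ] w [-0.0029 -0.0126  0.0024] mm 43.1 rows 1.0
t 13.25 pos [497.7 222.1 107.5] rpy [-179.8   -0.8  -13.4] deck [-20.9 178.2  50.7] err vs deckR [ -2.3 -24.2  10.8] F [ 0.7 -0.5 -0.1] Fd [ 0.6 -0.5 -0.4] op 1.0 q [ 0.42  0.37  1.91 -0.01  0.85  2.23]
```

Request:
carry_out:
  increments:
    - [[0.001,-0.04,0.03,0,-0.006,0],[0.003,-0.082,0.06,-0.003,-0.012,0.002],[0.003,-0.082,0.069,-0.003,-0.012,0.002],[0.003,-0.082,0.069,-0.003,-0.012,0.002]]

```text
clock: 13.58
eef_pos: [506.0, 250.7, 77.2]
tcp_rot: [3.138, -0.002, -0.233]
contact_force: [0.6, -0.8, 0.2]
opening: 1.0
```

Run:
```python
from rect import *
f=optics.grab_frame("wrist"); save(f,"w14"); st()
P=cloud(f)
for q in nets.trace("strap_center","wrist"):
    m=q["mask"]; p=P[m]; p=p[~np.isnan(p[:,0])]; t=p[np.abs(p[:,2]-12)<4]
    u=np.argwhere(m)[:,::-1]; W=world(f,u,z=12.)
    print(q["confidence"],m.sum(),cv2.minAreaRect(t[:,:2].astype(np.float32)),np.median(t[:,2]),cv2.minAreaRect(W[:,:2].astype(np.float32)))
```

```text
t 13.63 pos [506.1 250.1  78. ] rpy [ 1.798e+02 -1.000e-01 -1.340e+01] deck [-26.8 206.4  20.9] err vs deckR [ -2.6 -24.8  10.8] F [ 0.  -0.3 -0.5] Fd [-0.2 -0.3 -0.4] op 0.997 q [ 0.46  0.44  1.88 -0.01  0.82  2.27]
0.7 10155 ((507.5469665527344, 254.42660522460938), (47.45366668701172, 100.09000396728516), 76.9245376586914) 12.339174594206684 ((508.4569091796875, 254.35223388671875), (48.09330749511719, 100.92308807373047), 77.2211685180664)
```

View pics/w14.png

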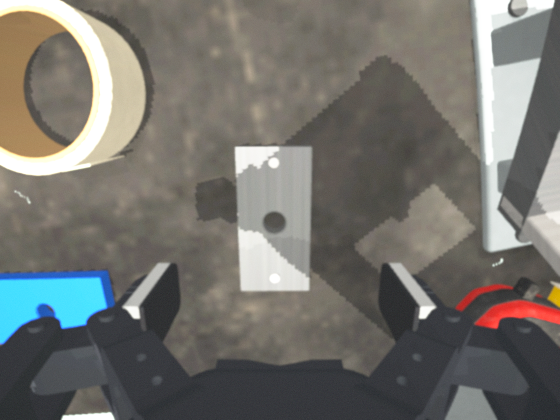

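Run:
```python
from rect import *
R=toolR_flat(-13.0); show([508,254.2,-3],R)
```

```text
d [ 0.0006 -0.0119  0.2041] w [ 0.002  -0.0031 -0.0073] mm 81.8 rows 2.0
```

Request:
carry_out:
  increments:
    - [[0,-0.006,0.05,0,-0.003,-0.004],[0.001,-0.012,0.1,0.002,-0.003,-0.007],[0.001,-0.012,0.15,0.002,-0.003,-0.007],[0.001,-0.012,0.19,0.002,-0.003,-0.007],[0.001,-0.012,0.205,0.002,-0.003,-0.007]]

```text
clock: 14.1
eef_pos: [508.0, 253.6, -4.3]
tcp_rot: [3.141, 0.0, -0.228]
contact_force: [-1.2, 1.0, 0.6]
opening: 1.0
```

Request:
carry_out:
  increments:
    - [[0,0,0,0,0,0],[0,0,0,0,0,0]]

```text
clock: 14.27
eef_pos: [509.4, 254.7, -2.5]
tcp_rot: [-3.14, -0.001, -0.228]
contact_force: [0.3, 0.1, 0.9]
opening: 1.002
```

Run:
```python
from rect import *
R=toolR_flat(-13.0); show([508,254.2,-9],R);st()
```

```text
d [-0.0031  0.002   0.0163] w [-0.0011 -0.0014 -0.0011] mm 6.7 rows 0.2
t 14.27 pos [509.4 254.7  -2.5] rpy [-1.799e+02 -1.000e-01 -1.310e+01] deck [-58.  211.2 -53.3] err vs deckR [ -2.3 -24.8  10.5] F [0.3 0.1 0.9] Fd [0.6 0.1 0.7] op 1.002 q [ 0.46  0.57  1.9  -0.    0.67  2.26]
```

Request:
carry_out:
  increments:
    - [[-0.002,0.001,0.008,0,0,0],[-0.003,0.001,0.016,0,0,0],[-0.003,0.001,0.016,0,0,0]]

```text
clock: 14.52
eef_pos: [508.0, 255.0, -9.5]
tcp_rot: [-3.14, -0.001, -0.227]
contact_force: [0.4, 0.7, -0.4]
opening: 0.996
```

Request:
carry_out:
  increments:
    - [[0,0,0,0,0,0],[0,0,0,0,0,0],[0,0,0,0,0,0],[0,0,0,0,0,0],[0,0,0,0,0,0]]
  hand: 1
  squeeze: 60

```text
clock: 14.93
eef_pos: [508.6, 255.3, -8.5]
tcp_rot: [-3.14, -0.002, -0.227]
contact_force: [-2.2, -2.0, 12.8]
opening: 0.544
```

Run:
```python
from rect import *
st(); f=optics.grab_frame("wrist"); save(f,"w15",(150,100,410,400),2.5)
```

```text
t 14.93 pos [508.6 255.3  -8.5] rpy [-1.799e+02 -1.000e-01 -1.300e+01] deck [-61.2 211.7 -58.4] err vs deckR [ -2.2 -24.8  10.5] F [-2.2 -2.  12.8] Fd [ 3.5 -2.1 12.5] op 0.544 q [ 0.46  0.58  1.9  -0.    0.65  2.26]
```

View pics/w15.png

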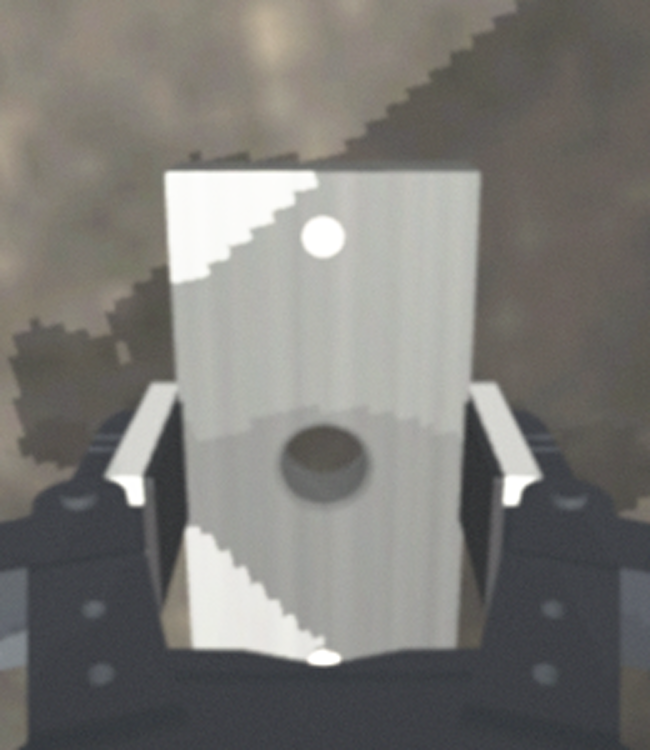

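Request:
carry_out:
  increments:
    - [[0,0,-0.04,0,0,0],[0,0,-0.12,0,0,0],[0,0,-0.21,0,0,0],[0,0.03,-0.3,0,0.02,-0.01],[0.01,0.08,-0.37,0,0.06,-0.03]]

```text
clock: 15.4
eef_pos: [505.8, 224.0, 140.8]
tcp_rot: [-3.14, -0.067, -0.195]
contact_force: [1.6, 0.4, -1.1]
opening: 0.542
```

Run:
```python
from rect import *
st(); show(dpt([6,-.4,80]),toolR_deck()); f=optics.grab_frame("wrist"); save(f,"w16")
```

```text
t 15.4 pos [505.8 224.  140.8] rpy [-179.9   -3.8  -11.2] deck [  0.4 180.3  77.5] err vs deckR [ -2.1 -21.1   8.6] F [ 1.6  0.4 -1.1] Fd [ 1.   0.5 -1.7] op 0.542 q [ 0.44  0.31  1.91 -0.05  0.87  2.24]
d [ 0.0794  0.4449 -0.007 ] w [ 0.035   0.3522 -0.1429] mm 180.8 rows 4.3
```

View pics/w16.png

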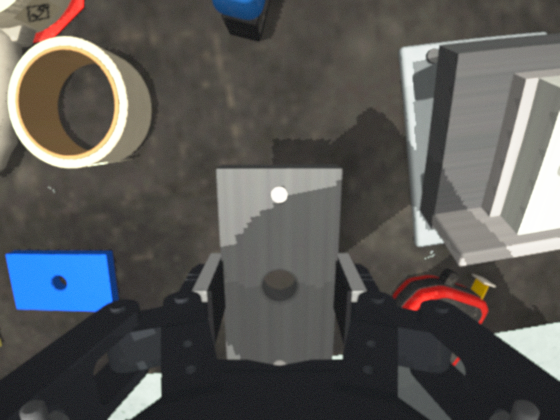

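Request:
carry_out:
  increments:
    - [[0.01,0.06,-0.02,0.006,0.06,-0.025],[0.03,0.15,-0.03,0.013,0.14,-0.055],[0.05,0.25,-0.03,0.02,0.22,-0.09],[0.07,0.35,-0.02,0.028,0.29,-0.12],[0.079,0.42,-0.01,0.035,0.35,-0.14]]

```text
clock: 15.87
eef_pos: [501.1, 50.1, 144.4]
tcp_rot: [3.139, -0.434, -0.043]
contact_force: [1.0, -1.1, -3.0]
opening: 0.547
```

Run:
```python
from rect import *
st(); show(dpt([5,-.4,60]),toolR_deck())
```

```text
t 15.87 pos [501.1  50.1 144.4] rpy [179.9 -24.9  -2.4] deck [ 4.4  6.4 79.7] err vs deckR [-0.1 -0.1  0. ] F [ 1.  -1.1 -3. ] Fd [-0.4 -1.1 -3.2] op 0.547 q [ 0.16  0.11  2.27 -0.25  0.35  1.99]
d [0.0017 0.0169 0.0493] w [ 0.0023  0.0018 -0.0006] mm 20.8 rows 0.5
```

Lower to z≈32, x 4.

Request:
carry_out:
  increments:
    - [[0,0.008,0.03,0.002,0.001,0],[0,0.017,0.06,0.002,0.001,0],[0,0.017,0.09,0.002,0.001,0],[0,0.017,0.11,0.002,0.001,0],[0,0.017,0.115,0.002,0.001,0]]

```text
clock: 16.28
eef_pos: [520.8, 44.1, 101.1]
tcp_rot: [-3.141, -0.43, -0.046]
contact_force: [0.2, -0.5, -0.6]
opening: 0.54
```

Run:
```python
from rect import *
st(); show(dpt([3.5,-.4,25.5]),toolR_deck())
```

```text
t 16.28 pos [520.8  44.1 101.1] rpy [-179.9  -24.6   -2.6] deck [ 4.1  1.2 32. ] err vs deckR [-0.  -0.4  0.2] F [ 0.2 -0.5 -0.6] Fd [-0.1 -0.5 -0.6] op 0.54 q [ 0.13  0.23  2.27 -0.31  0.23  2.03]
d [-0.0015  0.004   0.0162] w [ 0.0006  0.0061 -0.0032] mm 6.7 rows 0.2
```

Request:
carry_out:
  increments:
    - [[0,0.002,0.004,0,0.003,-0.001],[-0.001,0.004,0.008,0,0.006,-0.003],[-0.001,0.004,0.012,0,0.006,-0.003],[-0.001,0.004,0.016,0,0.006,-0.003],[-0.001,0.004,0.016,0,0.006,-0.003]]

```text
clock: 16.7
eef_pos: [523.6, 42.7, 96.6]
tcp_rot: [-3.142, -0.439, -0.042]
contact_force: [0.3, -0.8, -2.5]
opening: 0.544
```

Run:
```python
from rect import *
st(); show(dpt([0,-.4,25.5]),toolR_deck())
```

```text
t 16.7 pos [523.6  42.7  96.6] rpy [-180.   -25.1   -2.4] deck [ 4.8 -0.  26.7] err vs deckR [ 0.   0.1 -0. ] F [ 0.3 -0.8 -2.5] Fd [-0.7 -0.8 -2.4] op 0.544 q [ 0.13  0.24  2.27 -0.35  0.21  2.06]
d [-0.012  0.001  0.003] w [-0.0001 -0.0022  0.0001] mm 4.9 rows 0.1
```

Request:
carry_out:
  increments:
    - [[-0.002,0.001,0.002,0,0,0],[-0.004,0.001,0.004,0,0,0],[-0.007,0.001,0.004,0,0,0],[-0.01,0.001,0.004,0,0,0],[-0.01,0.001,0.004,0,0,0]]

```text
clock: 17.12
eef_pos: [521.6, 42.6, 94.2]
tcp_rot: [-3.141, -0.441, -0.042]
contact_force: [-0.1, 0.0, 6.2]
opening: 0.542
```

Run:
```python
from rect import *
st(); f=optics.grab_frame("wrist"); save(f,"w17",(150,100,410,400),2.5)
```

```text
t 17.12 pos [521.6  42.6  94.2] rpy [-180.   -25.3   -2.4] deck [ 2.  -0.3 25.4] err vs deckR [0.  0.3 0. ] F [-0.1  0.   6.2] Fd [2.5 0.  5.6] op 0.542 q [ 0.13  0.24  2.28 -0.37  0.2   2.08]
```

View pics/w17.png

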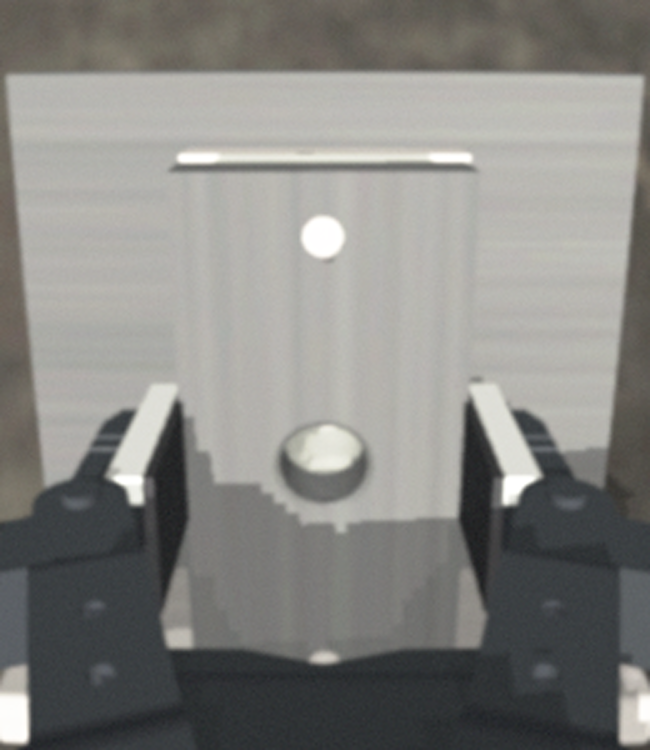

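Request:
carry_out:
  increments:
    - [[-0.002,0,0,0,0,0],[-0.004,0,0,0,0,0],[-0.006,0,0,0,0,0],[-0.007,0,0,0,0,0]]

```text
clock: 17.5
eef_pos: [520.1, 42.8, 93.6]
tcp_rot: [-3.14, -0.443, -0.042]
contact_force: [5.4, -2.8, 6.4]
opening: 0.545
```

Run:
```python
from rect import *
st()
```

```text
t 17.5 pos [520.1  42.8  93.6] rpy [-179.9  -25.4   -2.4] deck [ 0.4 -0.1 25.4] err vs deckR [0.1 0.4 0. ] F [ 5.4 -2.8  6.4] Fd [ 7.7 -2.6  3.5] op 0.545 q [ 0.13  0.24  2.28 -0.38  0.19  2.09]
```

Request:
carry_out:
  increments:
    - [[0.003,0,0,0,0,0],[0.003,0,0,0,0,0],[0.003,0,-0.01,0,0,0],[0.003,0,-0.06,0,0,0],[0.003,0,-0.13,0,0,0]]
  hand: 0

```text
clock: 17.92
eef_pos: [495.3, 43.2, 138.2]
tcp_rot: [3.141, -0.433, -0.042]
contact_force: [0.3, 0.4, 1.0]
opening: 1.001
```

Run:
```python
from rect import *
f=optics.grab_frame("wrist"); save(f,"w18z",(170,80,400,330),3)
st()
o,xs,ys=ortho(f,46,-60,60,-75,75); gr=o.mean(2)
for xc in (-25,-15,15,30,40): i=(xs>xc-4)&(xs<xc+4); print("z46 x",xc,edges(gr[i].mean(0),ys,4))
for yc in (-16,16): i=(ys>yc-4)&(ys<yc+4); print("z46 y",yc,edges(gr[:,i].mean(1),xs))
o,xs,ys=ortho(f,0,-60,80,-75,75); gr=o.mean(2)
for xc in (35,60): i=(xs>xc-4)&(xs<xc+4); print("z0 x",xc,edges(gr[i].mean(0),ys,4))
g=optics.grab_frame("scene"); save(g,"s18",(240,160,320,240),8)
```

```text
t 17.97 pos [495.4  43.5 142.9] rpy [-180.   -25.1   -2.4] deck [-1.2 -0.4 80.6] err vs deckR [ 0.   0.1 -0. ] F [ 0.4 -0.1  2.2] Fd [ 1.3 -0.   1.9] op 1.005 q [ 0.14  0.1   2.29 -0.23  0.33  1.96]
z46 x -25 [(59.4, 10.3), (52.1, 7.7), (-51.6, 8.8), (-68.9, 7.7)]
z46 x -15 [(52.1, 7.8), (24.4, 6.9), (-44.4, 6.7), (-51.6, 9.4)]
z46 x 15 [(52.1, 9.5), (-22.4, 1.7), (-24.6, 2.8), (-51.6, 12.0)]
z46 x 30 [(52.1, 10.7), (-22.4, 1.3), (-24.6, 2.6), (-51.6, 12.8)]
z46 x 40 [(52.1, 10.5), (3.6, 7.9), (-2.6, 6.5), (-51.6, 14.7)]
z46 y -16 [(53.1, 9.0), (50.9, 13.4), (-49.9, 13.1), (-59.1, 9.3)]
z46 y 16 [(53.1, 9.4), (50.9, 15.7), (-49.9, 12.4), (-59.1, 9.3)]
z0 x 35 [(65.4, 9.4), (4.6, 7.2), (-3.6, 5.7), (-65.1, 12.6)]
z0 x 60 [(72.4, 0.7), (65.1, 8.3), (-64.9, 10.9), (-70.6, 0.6)]
```

View pics/w18z.png

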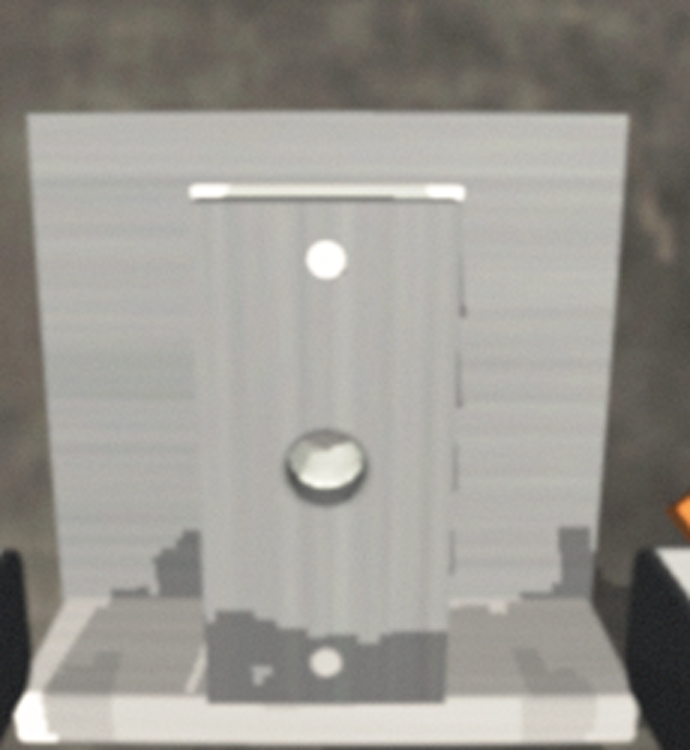

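View pics/s18.png

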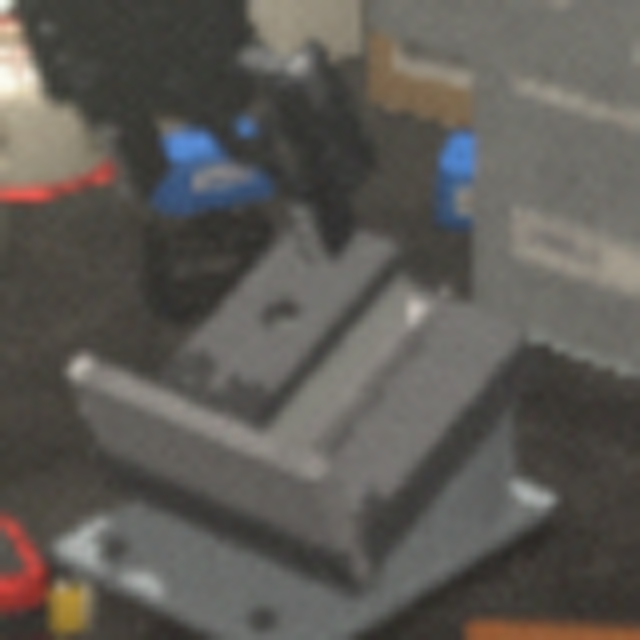

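Run:
```python
from rect import *
f=optics.grab_frame("wrist")
o,xs,ys=ortho(f,46,-15,15,-15,15,s=20); cv2.imwrite("pics/o46.png",o[:,:,::-1])
R=toolR_flat(-5.5); show([563,-268,150],R); show([520,-100,190],R)
```

```text
d [0.1878 0.7711 0.064 ] w [-0.012  -0.421   0.0506] mm 318.5 rows 7.6
d [ 0.1173  0.3559 -0.0796] w [-0.012  -0.421   0.0506] mm 153.2 rows 3.7
```

View pics/o46.png

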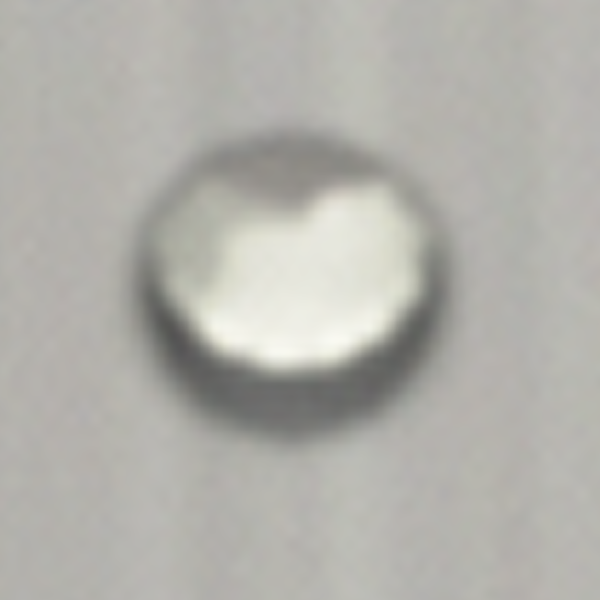

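Request:
carry_out:
  increments:
    - [[0.02,0.06,-0.05,-0.002,-0.06,0.01],[0.05,0.15,-0.08,-0.004,-0.14,0.02],[0.08,0.25,-0.08,-0.006,-0.22,0.03],[0.11,0.35,-0.08,-0.01,-0.3,0.04],[0.135,0.45,-0.06,-0.012,-0.4,0.05]]

```text
clock: 18.48
eef_pos: [528.2, -139.8, 185.9]
tcp_rot: [3.141, -0.018, -0.096]
contact_force: [1.3, 0.5, 0.2]
opening: 0.999
```

Run:
```python
from rect import *
R=toolR_flat(-5.5); show([555,-268,145],R); st()
```

```text
d [0.0956 0.3125 0.1041] w [ 0.0001 -0.0172 -0.0004] mm 137.2 rows 3.3
t 18.48 pos [ 528.2 -139.8  185.9] rpy [180.   -1.   -5.5] deck [  53.7 -182.2  102.5] err vs deckR [ -0.7 -24.    3.1] F [1.3 0.5 0.2] Fd [ 1.2  0.6 -0.4] op 0.999 q [-0.26  0.27  1.85  0.    1.    1.4 ]
```

Request:
carry_out:
  increments:
    - [[0.03,0.09,0.02,0,-0.008,0],[0.06,0.18,0.05,0,-0.017,0],[0.08,0.27,0.08,0,-0.017,0],[0.0956,0.312,0.1,0,-0.017,0],[0.0956,0.312,0.104,0,-0.017,0]]

```text
clock: 18.9
eef_pos: [554.4, -269.0, 140.3]
tcp_rot: [3.141, 0.001, -0.099]
contact_force: [-0.6, 0.4, -0.8]
opening: 0.999
```

Run:
```python
from rect import *
f=optics.grab_frame("wrist"); save(f,"w19"); st()
P=cloud(f)
Q=P.reshape(-1,3); m=(np.abs(Q[:,2]-108)<3)&(np.linalg.norm(Q[:,:2]-[563,-268],axis=1)<30); t=Q[m]
print(m.sum(),cv2.minAreaRect(t[:,:2].astype(np.float32)),t.mean(0))
for q in nets.trace("pin_grip","wrist")[:2]:
    p=P[q["mask"]]; t=p[np.abs(p[:,2]-108)<2.5]; print(q["confidence"],len(t),cv2.minAreaRect(t[:,:2].astype(np.float32)),np.median(t,0))
print([(q["point"],q["confidence"]) for q in nets.tip_of("pin_grip","wrist")])
```

```text
t 18.95 pos [ 553.9 -266.9  140.6] rpy [-1.8e+02  1.0e-01 -5.6e+00] deck [  62.6 -308.1   48.4] err vs deckR [ -0.7 -25.1   3.2] F [0.2 0.1 0. ] Fd [ 0.2  0.1 -0.1] op 1.001 q [-0.45  0.43  1.73 -0.    0.99  1.22]
958 ((562.6241455078125, -267.0624694824219), (18.055225372314453, 18.172067642211914), 87.22038269042969) [ 563.24912277 -267.17532685  108.04424178]
0.82 945 ((562.5960083007812, -267.0723571777344), (18.192724227905273, 18.017942428588867), 88.33516693115234) [ 563.18084582 -267.16208713  108.15292298]
[([558.2, -270.2, 87.9], 0.75)]
```

View pics/w19.png

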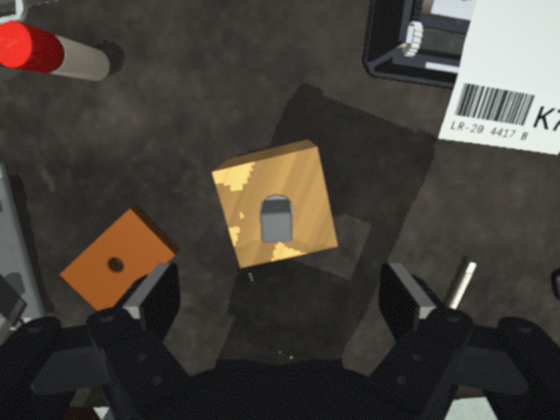

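Run:
```python
from rect import *
R=toolR_flat(-3.5); show([562.4,-267.6,70],R); st()
```

```text
d [0.0213 0.0049 0.1809] w [-0.0005  0.0007 -0.0334] mm 72.9 rows 1.7
t 19.05 pos [ 554.2 -264.9  142.4] rpy [-180.     0.    -5.5] deck [  63.5 -306.1   49.9] err vs deckR [ -0.6 -25.    3.1] F [-0.1  0.3  0.6] Fd [0.2 0.3 0.6] op 0.998 q [-0.45  0.42  1.73  0.    0.99  1.22]
```

Request:
carry_out:
  increments:
    - [[0.01,0.003,0.03,0,0,-0.01],[0.021,0.005,0.07,0,0,-0.033],[0.021,0.005,0.11,0,0,-0.033],[0.021,0.005,0.15,0,0,-0.033],[0.021,0.005,0.16,0,0,-0.033]]

```text
clock: 19.47
eef_pos: [562.1, -266.4, 77.1]
tcp_rot: [-3.141, 0.001, -0.059]
contact_force: [0.2, 1.0, 0.3]
opening: 0.997
```

Request:
carry_out:
  increments:
    - [[0,0,0,0,0,0],[0,0,0,0,0,0]]

```text
clock: 19.63
eef_pos: [563.6, -267.7, 80.0]
tcp_rot: [3.141, -0.002, -0.06]
contact_force: [0.1, 0.3, -0.3]
opening: 0.999
```

Run:
```python
from rect import *
f=optics.grab_frame("wrist"); save(f,"w20")
P=cloud(f)
Q=P.reshape(-1,3); m=(np.abs(Q[:,2]-108)<3)&(np.linalg.norm(Q[:,:2]-[563,-268],axis=1)<30); t=Q[m]
a=cv2.minAreaRect(t[:,:2].astype(np.float32)); print(a)
R=toolR_flat(-3.5); show([a[0][0],a[0][1]-.6,70],R); st()
```

```text
((562.8778686523438, -267.3787536621094), (17.398645401000977, 18.011747360229492), 85.74717712402344)
d [-0.0026 -0.0001  0.0262] w [ 0.0008 -0.0026  0.001 ] mm 10.5 rows 0.3
t 19.68 pos [ 563.9 -268.1   80.5] rpy [179.9  -0.2  -3.4] deck [  46.2 -308.8  -10.4] err vs deckR [ -0.3 -24.8   1. ] F [0.1 0.2 0.3] Fd [0.2 0.2 0.2] op 1.0 q [-0.45  0.51  1.75  0.    0.88  1.18]
```

View pics/w20.png

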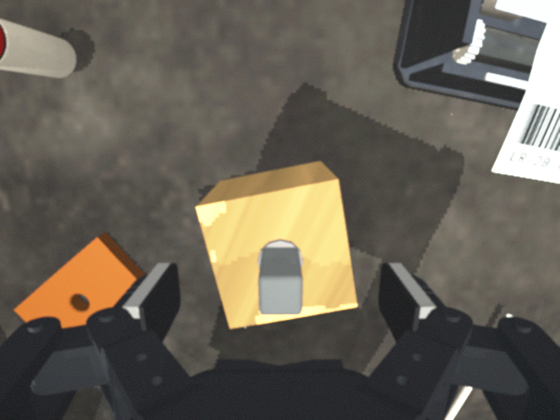

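Straight. Down the last 10 mm and close.

Request:
carry_out:
  increments:
    - [[-0.002,0,0.01,0,0,0],[-0.0026,0,0.02,0,-0.002,0],[-0.0026,0,0.026,0,-0.002,0],[-0.0026,0,0.026,0,-0.002,0]]

```text
clock: 20.02
eef_pos: [561.9, -268.2, 68.9]
tcp_rot: [3.141, 0.001, -0.061]
contact_force: [-0.9, -1.0, 0.3]
opening: 1.003
```

Request:
carry_out:
  increments:
    - [[0,0,0,0,0,0],[0,0,0,0,0,0],[0,0,0,0,0,0],[0,0,0,0,0,0],[0,0,0,0,0,0]]
  hand: 1
  squeeze: 60

```text
clock: 20.43
eef_pos: [562.3, -268.3, 69.4]
tcp_rot: [3.141, 0.0, -0.061]
contact_force: [0.4, 0.6, -0.7]
opening: 0.298
```

Request:
carry_out:
  increments:
    - [[0,0,0,0,0,0],[0,0,0,0,0,0]]

```text
clock: 20.6
eef_pos: [562.3, -268.3, 69.5]
tcp_rot: [3.141, 0.0, -0.061]
contact_force: [-0.5, 0.5, 2.1]
opening: 0.197
```

Run:
```python
from rect import *
st(); f=optics.grab_frame("wrist"); save(f,"w21",(150,150,410,400),2.5)
```

```text
t 20.6 pos [ 562.3 -268.3   69.5] rpy [180.    0.   -3.5] deck [  40.2 -309.1  -19.7] err vs deckR [ -0.3 -25.    1.1] F [-0.5  0.5  2.1] Fd [0.5 0.4 2.2] op 0.197 q [-0.45  0.53  1.75 -0.    0.86  1.18]
```

View pics/w21.png

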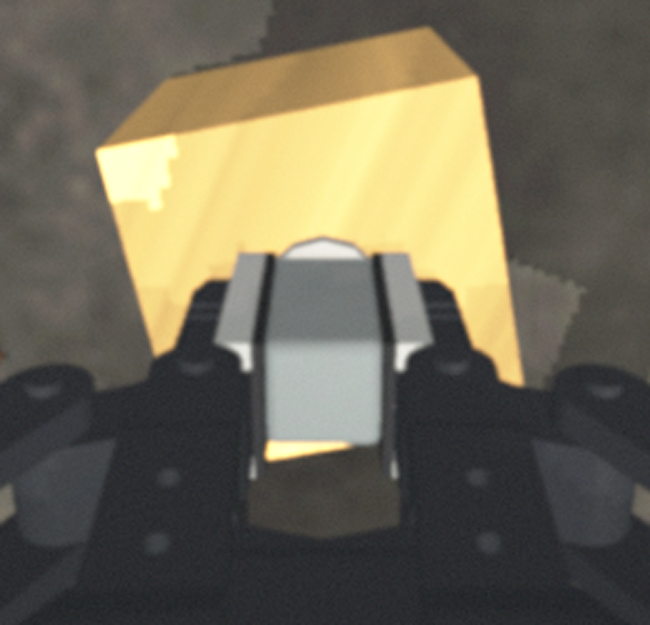

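Request:
carry_out:
  increments:
    - [[0,0,-0.03,0,0,0],[0,0,-0.08,0,0,0],[0,0,-0.15,0,0,0],[0,0,-0.23,0,0,0],[0,0,-0.31,0,0,0]]

```text
clock: 21.07
eef_pos: [561.7, -267.9, 194.7]
tcp_rot: [-3.142, 0.002, -0.061]
contact_force: [1.0, -0.8, -1.2]
opening: 0.201
```

Run:
```python
from rect import *
st(); show(dpt([.1,-.4,140]),toolR_deck()); f=optics.grab_frame("scene"); save(f,"s22",(300,130,440,270),4); f=optics.grab_frame("wrist"); save(f,"w22",(150,150,410,400),2.5)
```

```text
t 21.07 pos [ 561.7 -267.9  194.7] rpy [-1.8e+02  1.0e-01 -3.5e+00] deck [  92.6 -308.8   94.1] err vs deckR [ -0.2 -25.1   1.1] F [ 1.  -0.8 -1.2] Fd [ 0.4 -0.8 -1.5] op 0.201 q [-0.45  0.38  1.67 -0.    1.1   1.18]
d [-0.2726 -0.7659 -0.0059] w [ 0.0039  0.4182 -0.0178] mm 325.2 rows 7.8
```

View pics/s22.png

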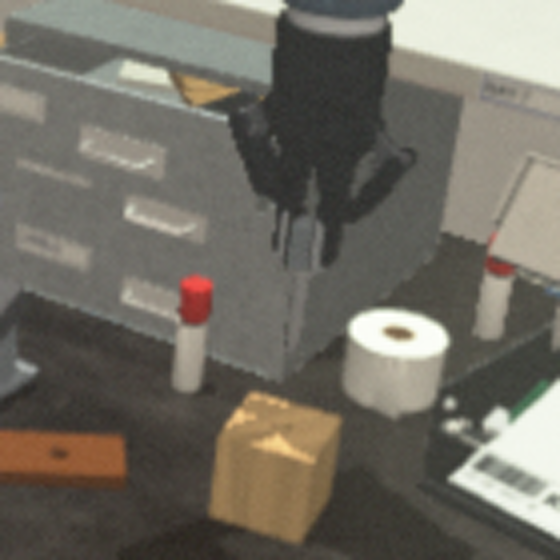

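View pics/w22.png

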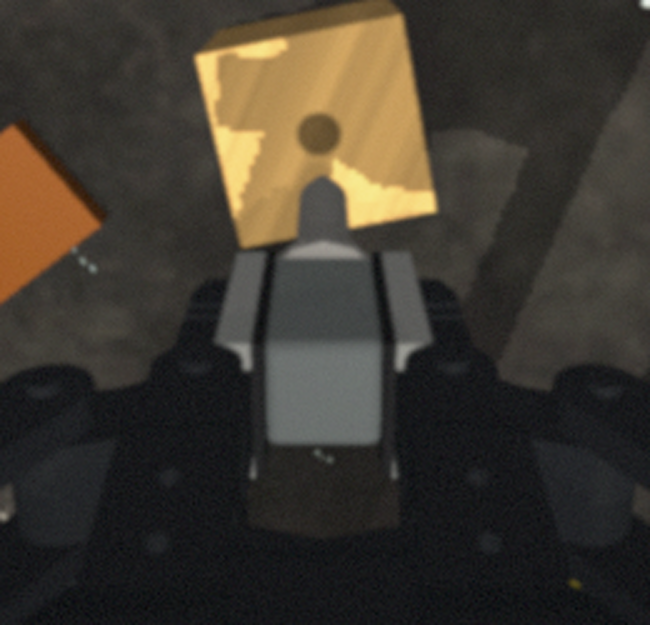

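Request:
carry_out:
  increments:
    - [[-0.02,-0.05,-0.02,0,0.03,-0.001],[-0.05,-0.13,-0.05,0,0.08,-0.003],[-0.08,-0.22,-0.06,0,0.14,-0.006],[-0.11,-0.31,-0.07,0.001,0.2,-0.009],[-0.14,-0.4,-0.07,0.002,0.26,-0.01]]

```text
clock: 21.58
eef_pos: [515.4, -103.9, 221.9]
tcp_rot: [-3.141, -0.275, -0.051]
contact_force: [0.3, 1.3, -1.1]
opening: 0.201
```

Run:
```python
from rect import *
st(); show(dpt([.1,-.4,140]),toolR_deck())
```

```text
t 21.58 pos [ 515.4 -103.9  221.9] rpy [-180.   -15.8   -2.9] deck [  55.9 -146.8  141.1] err vs deckR [-0.1 -9.2  0.5] F [ 0.3  1.3 -1.1] Fd [-0.2  1.3 -1.1] op 0.201 q [-0.24  0.07  2.04  0.07  0.76  1.34]
d [-0.1405 -0.3648  0.0244] w [ 0.0023  0.1536 -0.0084] mm 156.7 rows 3.8
```

Request:
carry_out:
  increments:
    - [[-0.035,-0.08,0,0,0.04,-0.002],[-0.07,-0.17,0.005,0.001,0.08,-0.004],[-0.105,-0.26,0.01,0.002,0.12,-0.006],[-0.135,-0.34,0.02,0.002,0.153,-0.008],[-0.14,-0.364,0.024,0.002,0.153,-0.008]]

```text
clock: 22.0
eef_pos: [467.8, 45.6, 194.9]
tcp_rot: [3.142, -0.43, -0.04]
contact_force: [-0.4, -0.6, -1.4]
opening: 0.197
```

Request:
carry_out:
  increments:
    - [[0,0,0,0,0,0],[0,0,0,0,0,0]]

```text
clock: 22.17
eef_pos: [471.7, 43.6, 196.9]
tcp_rot: [3.14, -0.431, -0.039]
contact_force: [-0.7, -1.2, -1.9]
opening: 0.2
```

Run:
```python
from rect import *
f=optics.grab_frame("wrist"); save(f,"w23",(170,130,390,330),3)
st(); show(dpt([.1,-.4,125]),toolR_deck())
s=sense();R=rot(s["tcp_rot"]); print("nose exp",proj(f,s["eef_pos"]+R.apply([[0.6,0,65.5]])),"hole",proj(f,dpt([.7,.5,46])))
```

```text
t 22.22 pos [472.3  42.9 197.2] rpy [179.9 -24.7  -2.3] deck [  0.8  -2.  139.6] err vs deckR [-0.  -0.3 -0.1] F [ 0.6 -0.2 -1.6] Fd [-0.1 -0.2 -1.8] op 0.202 q [ 0.14 -0.05  2.27 -0.16  0.5   1.88]
d [-0.0017 -0.0039  0.0364] w [0.0003 0.0042 0.0013] mm 14.7 rows 0.4
nose exp [[281.02685363 221.58208677]] hole [[277.45050494 210.60192738]]
```

View pics/w23.png

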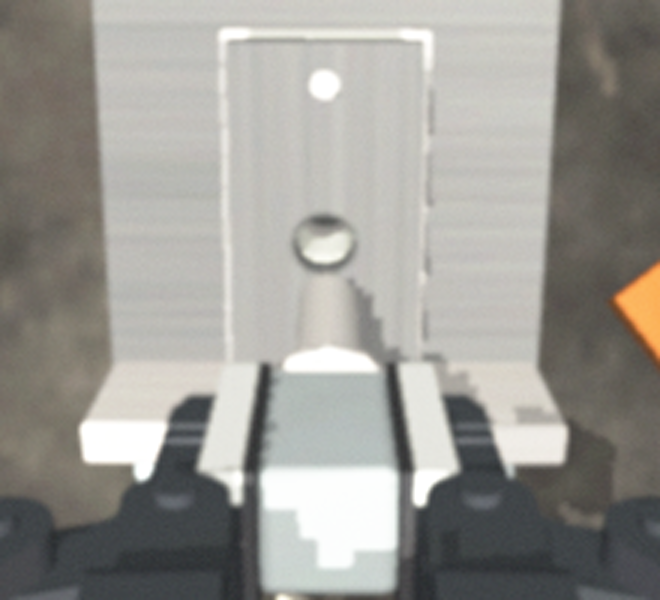

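Request:
carry_out:
  increments:
    - [[-0.001,-0.002,0.01,0,0.002,0],[-0.0017,-0.004,0.02,0,0.004,0.001],[-0.0017,-0.004,0.036,0,0.004,0.001],[-0.0017,-0.004,0.036,0,0.004,0.001],[-0.0017,-0.004,0.036,0,0.004,0.001]]

```text
clock: 22.63
eef_pos: [477.5, 43.7, 182.9]
tcp_rot: [3.141, -0.435, -0.043]
contact_force: [-0.7, -0.3, -1.3]
opening: 0.198
```

Run:
```python
from rect import *
f=optics.grab_frame("wrist"); save(f,"w24",(170,130,390,330),3)
st(); show(dpt([.1,-.4,105]),toolR_deck())
s=sense();R=rot(s["tcp_rot"]); print("nose exp",proj(f,s["eef_pos"]+R.apply([[0.6,-.7,65.5]])),"hole",proj(f,dpt([.7,.5,46])))
```

```text
t 22.68 pos [477.6  43.8 183.2] rpy [180.  -24.9  -2.5] deck [ -0.4  -0.8 124.6] err vs deckR [-0.1 -0.1  0.1] F [-0.2  0.7 -3. ] Fd [-1.5  0.7 -2.6] op 0.203 q [ 0.15 -0.01  2.28 -0.18  0.45  1.91]
d [ 0.0012 -0.0011  0.0491] w [ 0.001   0.0011 -0.0012] mm 19.6 rows 0.5
nose exp [[278.73307943 222.37102009]] hole [[277.71161322 215.93156391]]
```

View pics/w24.png

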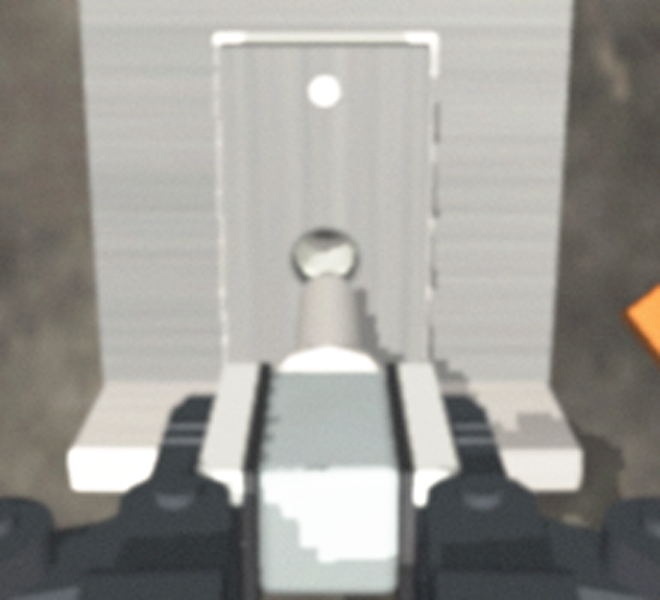

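Request:
carry_out:
  increments:
    - [[0.001,-0.001,0.012,0.001,0.001,-0.001],[0.001,-0.001,0.025,0.001,0.001,-0.001],[0.001,-0.001,0.038,0.001,0.001,-0.001],[0.001,-0.001,0.049,0.001,0.001,-0.001],[0.001,-0.001,0.049,0.001,0.001,-0.001]]

```text
clock: 23.1
eef_pos: [486.1, 44.3, 165.0]
tcp_rot: [3.142, -0.436, -0.041]
contact_force: [0.4, -0.3, -0.4]
opening: 0.2
```

Run:
```python
from rect import *
f=optics.grab_frame("wrist"); save(f,"w25",(220,180,340,280),5)
st(); show(dpt([.1,-.4,90]),toolR_deck())
```

```text
t 23.15 pos [486.1  44.3 165.3] rpy [-180.   -25.    -2.4] deck [ -0.2  -0.  104.9] err vs deckR [ 0. -0. -0.] F [-0.   0.1 -1.2] Fd [-0.5  0.1 -1.1] op 0.201 q [ 0.14  0.04  2.28 -0.2   0.4   1.92]
d [0.0009 0.0009 0.0371] w [-0.0003  0.0004  0.0005] mm 14.9 rows 0.4
```

View pics/w25.png

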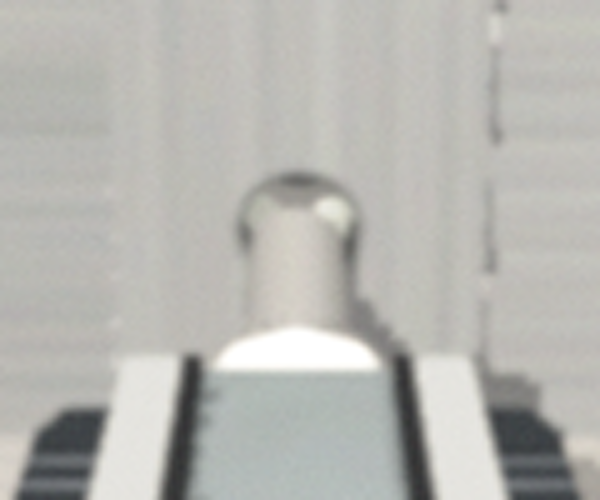

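Nose is inside the hole, centred sideways. Continue in steps.

Request:
carry_out:
  increments:
    - [[0.0005,0.0005,0.012,0,0,0],[0.0008,0.0009,0.024,0,0,0],[0.0008,0.0009,0.037,0,0,0],[0.0008,0.0009,0.037,0,0,0]]

```text
clock: 23.48
eef_pos: [492.8, 43.6, 151.8]
tcp_rot: [-3.141, -0.436, -0.041]
contact_force: [0.0, -0.8, -1.2]
opening: 0.206
```

Run:
```python
from rect import *
st(); show(dpt([.1,-.4,72]),toolR_deck())
```

```text
t 23.48 pos [492.8  43.6 151.8] rpy [-180.   -25.    -2.4] deck [ 0.2 -0.4 89.8] err vs deckR [ 0. -0. -0.] F [ 0.  -0.8 -1.2] Fd [-0.5 -0.8 -1.1] op 0.206 q [ 0.14  0.08  2.29 -0.22  0.36  1.94]
d [-0.0002  0.      0.0445] w [-0.0003  0.0001  0.0005] mm 17.8 rows 0.4
```

Request:
carry_out:
  increments:
    - [[0,0,0.01,0,0,0],[0,0,0.02,0,0,0],[0,0,0.03,0,0,0],[0,0,0.04,0,0,0],[0,0,0.044,0,0,0]]

```text
clock: 23.9
eef_pos: [500.3, 43.3, 136.2]
tcp_rot: [-3.141, -0.437, -0.041]
contact_force: [-0.2, -0.3, -2.2]
opening: 0.204
```

Run:
```python
from rect import *
st(); show(dpt([.1,-.4,56]),toolR_deck())
```

```text
t 23.9 pos [500.3  43.3 136.2] rpy [-180.   -25.    -2.4] deck [ 0.4 -0.4 72.4] err vs deckR [ 0.  0. -0.] F [-0.2 -0.3 -2.2] Fd [-1.1 -0.3 -1.9] op 0.204 q [ 0.13  0.12  2.29 -0.24  0.31  1.96]
d [-0.0008  0.0001  0.0411] w [-0.0004 -0.0003  0.0005] mm 16.4 rows 0.4
```

Request:
carry_out:
  increments:
    - [[0,0,0.008,0,0,0],[-0.0003,0,0.016,0,0,0],[-0.0005,0,0.024,0,0,0],[-0.0005,0,0.032,0,0,0],[-0.0005,0,0.038,0,0,0]]

```text
clock: 24.32
eef_pos: [506.6, 43.1, 122.6]
tcp_rot: [-3.141, -0.437, -0.041]
contact_force: [0.2, 0.1, -2.1]
opening: 0.2
```

Run:
```python
from rect import *
st(); show(dpt([.1,-.4,46.5]),toolR_deck())
```

```text
t 24.32 pos [506.6  43.1 122.6] rpy [-180.   -25.    -2.4] deck [ 0.4 -0.3 57.5] err vs deckR [ 0.  0. -0.] F [ 0.2  0.1 -2.1] Fd [-0.7  0.1 -2. ] op 0.2 q [ 0.13  0.16  2.29 -0.27  0.28  1.99]
d [-0.0007  0.0002  0.0274] w [-0.0005 -0.0007  0.0005] mm 11.0 rows 0.3
```

No contact at all. Finish to the collar.

Request:
carry_out:
  increments:
    - [[0,0,0.007,0,0,0],[0,0,0.014,0,0,0],[0,0,0.021,0,0,0],[0,0,0.026,0,0,0],[0,0,0.029,0,0,0]]

```text
clock: 24.73
eef_pos: [511.4, 42.9, 112.1]
tcp_rot: [-3.141, -0.437, -0.041]
contact_force: [-1.0, 0.4, -0.9]
opening: 0.204
```

Run:
```python
from rect import *
st(); f=optics.grab_frame("wrist"); save(f,"w26",(220,180,340,280),5)
```

```text
t 24.73 pos [511.4  42.9 112.1] rpy [-180.   -25.    -2.4] deck [ 0.3 -0.3 45.9] err vs deckR [ 0.  0. -0.] F [-1.   0.4 -0.9] Fd [-1.4  0.4 -0.4] op 0.204 q [ 0.13  0.19  2.28 -0.3   0.25  2.01]
```

View pics/w26.png

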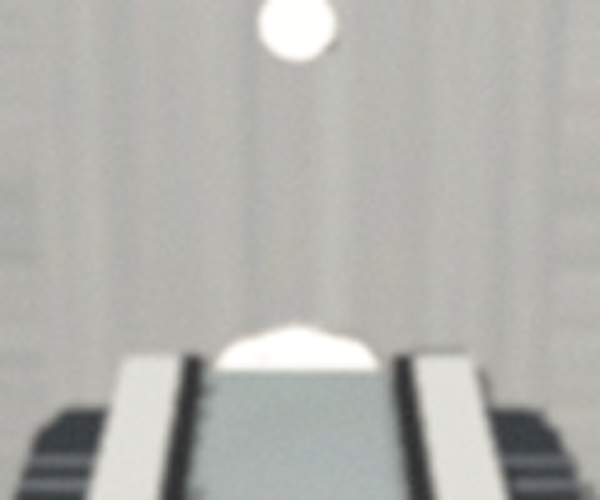

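Request:
carry_out:
  increments:
    - [[0,0,0.002,0,0,0],[0,0,0.004,0,0,0],[0,0,0.004,0,0,0]]

```text
clock: 25.03
eef_pos: [511.8, 42.9, 111.6]
tcp_rot: [-3.141, -0.438, -0.041]
contact_force: [-11.4, 0.3, 14.4]
opening: 0.201
```

Run:
```python
from rect import *
st()
```

```text
t 25.03 pos [511.8  42.9 111.6] rpy [-180.   -25.1   -2.4] deck [ 0.4 -0.3 45.3] err vs deckR [ 0.   0.1 -0. ] F [-11.4   0.3  14.4] Fd [-4.2 -0.2 17.9] op 0.201 q [ 0.13  0.19  2.28 -0.3   0.25  2.02]
```

Request:
carry_out:
  increments:
    - [[0,0,-0.002,0,0,0],[0,0,-0.002,0,0,0],[0,0,-0.002,0,0,0],[0,0,-0.002,0,0,0]]
  hand: 0

```text
clock: 25.37
eef_pos: [512.0, 43.0, 111.9]
tcp_rot: [-3.141, -0.438, -0.041]
contact_force: [-0.2, 0.6, -0.2]
opening: 0.763
```

Request:
carry_out:
  increments:
    - [[0,0,-0.03,0,0,0],[0,0,-0.09,0,0,0],[0,0,-0.17,0,0,0],[0,0,-0.24,0,0,0],[0,0,-0.26,0,0,0]]

```text
clock: 25.78
eef_pos: [468.0, 45.0, 209.2]
tcp_rot: [-3.14, -0.441, -0.042]
contact_force: [0.7, 0.1, 0.6]
opening: 0.998
```

Run:
```python
from rect import *
st(); f=optics.grab_frame("wrist"); save(f,"w27",(150,80,410,330),3)
P=cloud(f); q=undeck(P.reshape(-1,3)); 
m=(np.linalg.norm(q[:,:2],axis=1)<20)&(q[:,2]>78); print("pin top",np.median(q[m],0),m.sum())
for lo,hi,c in ((40,52,"strap"),):
    for x in (-35,35):
        mm=(np.abs(q[:,0]-x)<8)&(np.abs(q[:,1])<15)&(q[:,2]>30)&(q[:,2]<60); print(x,np.median(q[mm,2]))
o,xs,ys=ortho(f,46,-60,60,-75,75); gr=o.mean(2)
for yc in (-16,16): i=(ys>yc-4)&(ys<yc+4); print("z46 y",yc,edges(gr[:,i].mean(1),xs))
g=optics.grab_frame("scene"); save(g,"s27",(220,150,340,240),6)
t=optics.grab_frame("top"); save(t,"t27")
```

```text
t 25.78 pos [468.   45.  209.2] rpy [-179.9  -25.3   -2.4] deck [ 2.000e+00 -1.000e-01  1.523e+02] err vs deckR [ 0.1  0.3 -0. ] F [0.7 0.1 0.6] Fd [0.9 0.1 0.3] op 0.998 q [ 0.15 -0.08  2.27 -0.16  0.52  1.89]
pin top [ 13.14768414   0.4016732  240.97925076] 7940
-35 46.09414357782569
35 46.033774412958145
z46 y -16 [(52.9, 6.3), (50.6, 10.0), (48.4, 2.1), (-49.1, 8.4)]
z46 y 16 [(52.9, 6.8), (50.6, 9.3), (-49.1, 8.4), (-57.1, 2.3)]
```

View pics/w27.png

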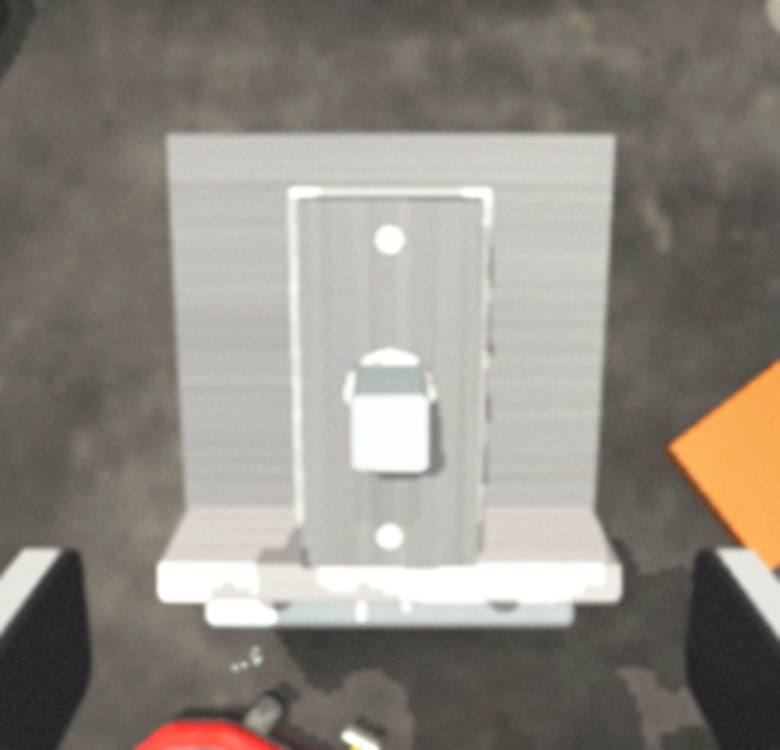

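View pics/s27.png

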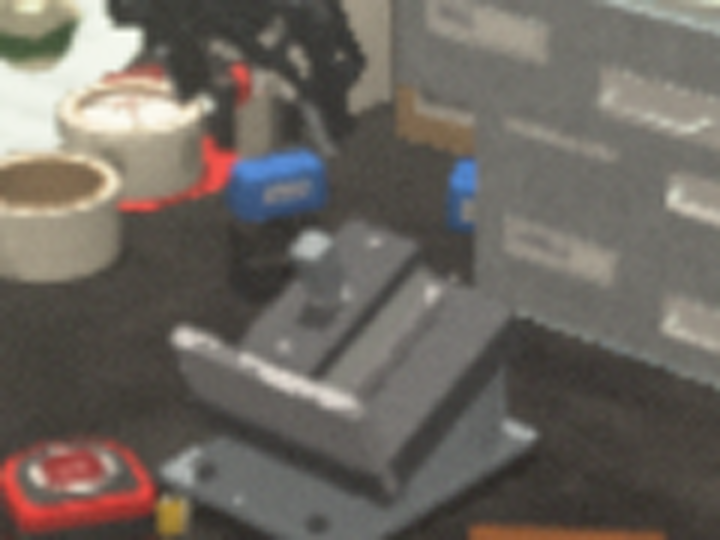

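View pics/t27.png

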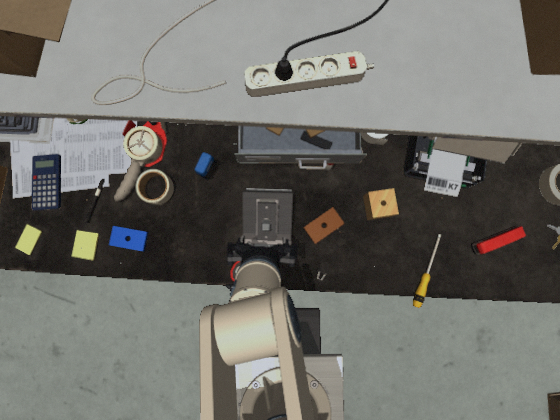

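Run:
```python
from rect import *
f=optics.grab_frame("wrist"); q=undeck(cloud(f).reshape(-1,3))
m=(np.linalg.norm(q[:,:2],axis=1)<20)&(q[:,2]>65)&(q[:,2]<100); h=q[m]
z=np.percentile(h[:,2],60); t=h[np.abs(h[:,2]-z)<3]; print("pin top",np.median(t,0),len(t)); st()
print(r.sign_off())
```

```text
pin top [ 1.21939621  0.45944199 83.79102252] 689
t 25.98 pos [467.9  44.7 205.4] rpy [-180.   -25.1   -2.4] deck [  0.2  -0.4 148.9] err vs deckR [ 0.   0.1 -0. ] F [ 0.2 -0.  -0.1] Fd [ 0.2 -0.  -0.2] op 0.999 q [ 0.15 -0.07  2.27 -0.17  0.51  1.89]
the job is handed in; nothing more can be done
None
```

The pack is assembled and I handed the job in at about 26 s of the 69 s allowed. I slid the link about 20 mm sideways over the bore. Then I laid the spacer and the strap on it, each pushed to the stop bar with about 8 N. The pin went through with hardly any force until its collar met the strap at about 18 N. I then let go and backed off.

**Last checks:**
- **Strap:** its top lies 46.0–46.1 mm above the slope, against 46 expected, so the pack is flat.
- **Alignment:** when last measured, the centres of the link, spacer and strap agreed across the slope to about 0.6 mm.
- **Pin:** its top is at 83.8 mm, against 84 expected when the collar is seated.
- **Robot:** the gripper is clear of everything and the contact force reads near zero.
- **Other things on the bench:** in the last pictures they look to be where they were. I judged this by eye and did not re-measure. In the last overhead view the arm and gripper partly cover the tape measure, though the wrist and side pictures still show it.

**One disagreement:** the fingertips showed up about 20 mm behind the reported tool point when open. The interface text puts them 22 mm ahead of it. I worked from the pictures and the contact forces, and they agreed throughout.

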